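# Set the sizing lane with the eccentric bolt and limit gauge

### The arm

A 7-joint arm with a two-finger parallel gripper is mounted at the origin on the work surface. World frame = base frame: x ahead of the robot, y to its left, z up, the work surface at z = 0. Lengths are in m, angles in rad, forces in N, time in s.
With the tool pointing down it reaches from about 0.35 to 0.9 m from the base axis. Payload 8.1 kg.
Tool frame: the origin (TCP) lies midway between the tips of the shut fingers; the grasp point (between the pads) lies 19 mm behind it; z points along the fingers, x is the direction in which the jaws open and shut, and the axes are right-handed (so a half turn about z gives the same grasp; the last joint's range is limited). The gripper opens to 85 mm and grips with 20 to 120 N. Pads are 22 mm wide; open, the fingers measure 114 mm over their backs; the gripper's body (76 mm by 85 mm) begins 54 mm behind the grasp point. The pads swing forward as they close: fully open they stand 13 mm farther back than shut.
Start: joints at [-1.341, 0.434, 0.025, 1.573, -0.012, 1.134, -0.075], TCP at [0.204, 0.591, 0.231] pointing down, gripper open.
Joint ranges: [-2.62, 2.62], [-0.44, 2.09], [-1.27, 1.32], [0.08, 2.57], [-1.32, 4.46], [0.12, 2], [-2.74, 2.74]. Speed limits (rad/s): [2.22, 2.22, 3.01, 3.01, 3.14, 3.14, 3.14].

### API

Orientations are given as a unit quaternion [w, x, y, z].
In Python, from bench import arm gives the robot as it stands.
- The arm moves only by the tool carry_out, never from a script. Its argument "steps" is a list of rows, each a list of 7 numbers: the shift along the tool's x, y, z in m, then the turn, a rotation vector about the tool's x, y, z in rad, then the opening in per cent of the stroke, from 0 (shut) to 100 (fully open). In form: [[tx, ty, tz, ax, ay, az, fingers], ...]. A call has exactly 8 rows; each row is the pose to reach, as a shift and turn from the pose commanded when the call began, along the tool's axes at that moment; what a row does not reach only later rows make up. A row lasts 1/12 s, in which the tool goes at most 41.7 mm and 7.16 degrees, less where a joint would pass 70% of its speed; a pose out of reach is approached as far as the arm can. A call with a gripper value outside its range is refused whole. The fingers move at their own pace and stop on an object; the grip force is fixed at half the most. Time passes only in rows, so rows that repeat a pose let the fingers close, or fill a call up. It gives the time, the measured TCP pose, the force and the opening at its end, in the units of the state.
- arm.observe(): the state, without advancing time (a new reading comes with each control period).
- arm.read_camera(name): name is "scene" or "side" or "wrist"; returns (picture, depth): 420x560x3 uint8, red, green, blue; 420x560 float32, m along the optical axis (not along the pixel's ray), 0 where there is no reading.
- arm.get_calibration(name): a dict with "fovy" (degrees; the focal length in pixels is half the picture's height over the tangent of half this angle, whatever the lens; pixels are square), "cx", "cy" (the principal point, pixels), "extrinsics" (4x4, takes a point from camera to world coordinates). Camera axes: x right, y up, looking along -z (the intrinsics and any distortion apply to the point x, -y, -z); pixel columns grow to the right and rows downward; lengths in m; the calibration is good to about 2 mm. A picture is of the moment at which its call begins: read the wrist's pose just before it. get_calibration takes no time and is no camera call; for the wrist camera it gives the pose at the moment of the call.
- arm.job_done(): hands the job in, once; it reports no verdict.
The state is a dict: "t": time; "joint_positions": joint angles; "joint_vel": joint speeds; "tau": joint torques, N m; "tool_pos": TCP position; "tool_rot": TCP orientation; "ft_force": force on the tool from outside, world axes, zero at the start; "ft_torque": the same for the moment, N m; "opening": finger opening in m.
Only numpy, scipy, OpenCV 4.12 (cv2) and the standard library are available. Lean on these libraries where they do the work, as an engineer would, in place of code of your own. Each camera call takes 0.05 s, during which the arm holds its last target.

### The job

Set the gap of the sizing lane: with the limit gauge still drawn back outside the lane, swing the crank of the eccentric bolt until the lane is a little wider than the gauge's narrow end but narrower than its wide body. Then check it by sliding the gauge along the bed, narrow end first, until its shoulder stops at the lane's mouth, and leave it lying there. Last, slide the lock grip all the way to its end stop, leaving the other things on the bench where they are.

Things in the scene. Friction and masses are not known exactly. Their poses are not given: they have to be found in the camera images.
- fixture: Grey plate fixed to the bench, 235 mm (its x) by 400 (its y) by 20 thick; origin under it; yaw within 0.25 rad. Its top is the bed. Along its y, from y = 0 (the mouth) to 120 mm, runs the lane: an open-topped channel between two steel bars 22 mm high, the fence on the +x side and the moving rail on the -x side. The gauge slides in towards +y. Moving parts share these axes.
- fence_face (a point): Fence bar (18 mm thick): top edge of its inner face at the lane's mouth, 42 mm above the bench. It is clamped somewhere from 48 to 54 mm in the fixture's x and cannot be moved by hand.
- rail_face (a point): Moving rail (20 mm thick): top edge of its inner face at the lane's mouth, 42 mm above the bench. The gap is the distance from here to the fence face along the fixture's x; it starts 46 to 54 mm wide. The rail moves only by turning the eccentric bolt.
- bolt (a joint): Angle of the eccentric bolt (rad, 0 to 2.1, anticlockwise from above positive, starts 0 to 0.3). Its off-centre steel disc pushes the rail: the rail's face stands at fixture x = 7 mm x angle, so turning anticlockwise narrows the gap by 7 mm a radian. Stiff (about 4 N at the crank grip); it stays where it is left.
- bolt_pivot (a point): On the bolt's vertical axis, 80 mm above the bench; at fixture x = -40 mm, y = 70 mm.
- bolt_grip (a point): Centre of the crank's upright round black grip, 16 mm in diameter, 56 to 100 mm above the bench; this point is at 80 mm. It stands on a dark flat crank arm (top 56 mm above the bench), 70 mm from the pivot, in the direction 120 degrees + joint angle, anticlockwise from the fixture's x.
- gauge_tab (a point): Loose aluminium limit gauge, 130 mm long, 20 thick, about 0.35 kg, lying on the bed outside the lane, up to 0.15 rad askew. This point is at the centre of its upright tab, 45 mm above its underside (65 mm above the bench). The tab is 36 mm (gauge x) by 12 mm (gauge y, along its length), 40 to 85 mm above the bench. Gauge y points to the narrow end.
- gauge_shoulder (a point): Shoulder, on the gauge's top. From the tab, in gauge axes: the wide body spans x -23 to +22, y -25 to +25 mm; the narrow end, 40 mm wide, x -18 to +22, y +25 to +105, front corners rounded. They are flush on the fence side; the 5 mm step on the rail side stops at the rail's end. This point is at x -20, y +25; fully in, it is level with the rail face along fixture y.
- lock (a joint): Position of the lock slide (m): 0 to 0.070, grows towards the fixture's +y (towards the crank), 0.070 is its end stop. Starts at 0 to 0.02. Friction about 2 N. A thin steel rod, 36 mm above the bench, runs from it towards the bolt's disc and meets the disc when locked.
- lock_grip (a point): Centre of the lock slide's upright black grip block, 14 mm (fixture x) by 30 mm (fixture y), 32 to 72 mm above the bench; this point is 54 mm above the bench, at fixture x = -98 mm, y = -170 mm + joint value.
- magnet: Bystander: upright steel magnet cylinder 24 mm in diameter and 50 mm high, standing on the fixture behind the fence; origin under it.
- jar: Bystander: jar 64 mm wide, 80 mm high, on the robot's side, to its left; origin under it.
- driver: Bystander: screwdriver 180 mm long lying on the bench on the robot's side, to its right.
Not all that is in view belongs to the job. Leave any blue or purple look-alike of the part that bears gauge_tab alone.

How it is judged:
By the outcome, as a careful person would: the job done as asked, in the order asked, and still so for the second after the job is handed in, with the robot touching nothing.
It also fails if it takes over 72 s, if anything falls off the work surface, if the arm or the gripper's body presses on something with over 40 N, if the wrist force passes 120 N, or if a joint passes its speed limit or range.

## Working session

There is one attempt and no reset: what is moved stays moved. The work goes in short steps, Python scripts to look and compute and a tool call to move; the robot and the scene stay as the last step left them, time stands still between calls to the robot, and variables do not carry over. Pictures are saved under pics/ and viewed, and the job is handed in when it is done.

Besides the shell and the picture viewer there is one more tool, called after "Call:" in YAML: its name, and indented under it one key for each argument. carry_out: Moves the arm, as the interface text tells. Its arguments: {"type":"object","properties":{"steps":{"type":"array","items":{"type":"array","items":{"type":"number"}}}},"required":["steps"]}

```bash
mkdir -p pics; ls; cat > h.py <<'E'
import numpy as np, cv2
from bench import arm
def snap(name,tag):
    cal=arm.get_calibration(name); im,d=arm.read_camera(name)
    np.savez(f'pics/{tag}.npz',im=im,d=d,E=cal['extrinsics'],f=210/np.tan(np.radians(cal['fovy']/2)),c=[cal['cx'],cal['cy']])
    cv2.imwrite(f'pics/{tag}.png',im[:,:,::-1]); return cal
def load(tag): return np.load(f'pics/{tag}.npz')
def ray(S,u,v):
    E=S['E'];f=float(S['f']);c=S['c']
    return E[:3,3],E[:3,:3]@np.array([(u-c[0])/f,-(v-c[1])/f,-1])
def onz(S,u,v,z):
    o,r=ray(S,u,v); return o+r*(z-o[2])/r[2]
def proj(S,p):
    E=S['E'];q=E[:3,:3].T@(np.array(p)-E[:3,3]);f=float(S['f'])
    return S['c']+f*np.array([q[0],-q[1]])/-q[2]
def cloud(S):
    d=S['d'];v,u=np.mgrid[:d.shape[0],:d.shape[1]];f=float(S['f']);c=S['c']
    P=np.stack([(u-c[0])/f*d,-(v-c[1])/f*d,-d],-1)
    return P@S['E'][:3,:3].T+S['E'][:3,3]
E
python3 - <<'E'
from h import *
np.set_printoptions(precision=4,suppress=True)
s=arm.observe();print(s)
for n in('scene','side','wrist'): print(n,snap(n,n+'0'))
E
```

```text
pics
{'t': 0.0, 'joint_positions': array([-1.3406,  0.4352,  0.0249,  1.5741, -0.0116,  1.134 , -0.0751]), 'joint_vel': array([-0.0009,  0.0004, -0.0023,  0.0008, -0.0011,  0.0012, -0.002 ]), 'tau': array([ -0.0002, -67.0473,   1.025 , -31.6215,   0.0156,   0.0124,
        -0.    ]), 'tool_pos': array([0.2041, 0.5902, 0.2305]), 'tool_rot': array([ 0.0005,  0.8145,  0.5802, -0.0006]), 'ft_force': array([ 0.2962, -0.2236, -0.0866]), 'ft_torque': array([ 0.0329, -0.0064,  0.038 ]), 'opening': 0.08544881523744653}
scene {'fovy': 49.30520306450308, 'cx': 280.66776118585324, 'cy': 213.92618242743129, 'extrinsics': array([[-0.012 , -0.6461,  0.7632,  1.3046],
       [ 0.9999, -0.0118,  0.0058, -0.0014],
       [ 0.0053,  0.7632,  0.6462,  0.7779],
       [ 0.    ,  0.    ,  0.    ,  1.    ]])}
side {'fovy': 54.29411023321357, 'cx': 274.57231752828875, 'cy': 216.76076982845208, 'extrinsics': array([[ 0.9525,  0.1976, -0.2316,  0.2044],
       [-0.3037,  0.6695, -0.6779, -0.767 ],
       [ 0.0211,  0.716 ,  0.6978,  0.902 ],
       [ 0.    ,  0.    ,  0.    ,  1.    ]])}
wrist {'fovy': 58.37334873868842, 'cx': 283.6860501177547, 'cy': 213.90015624467608, 'extrinsics': array([[ 0.327 , -0.9016, -0.2832,  0.1312],
       [ 0.945 ,  0.3117,  0.0989,  0.6143],
       [-0.0009, -0.2999,  0.954 ,  0.3732],
       [ 0.    ,  0.    ,  0.    ,  1.    ]])}
```

View pics/scene0.png

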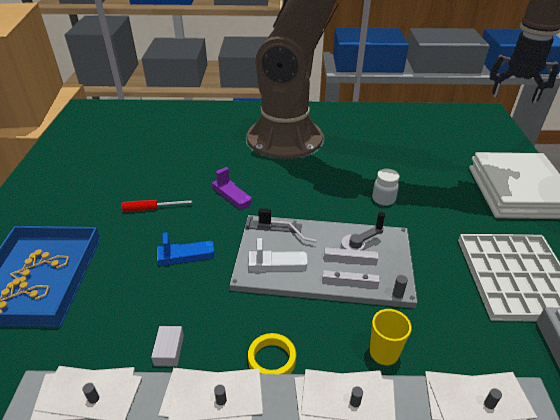

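View pics/side0.png

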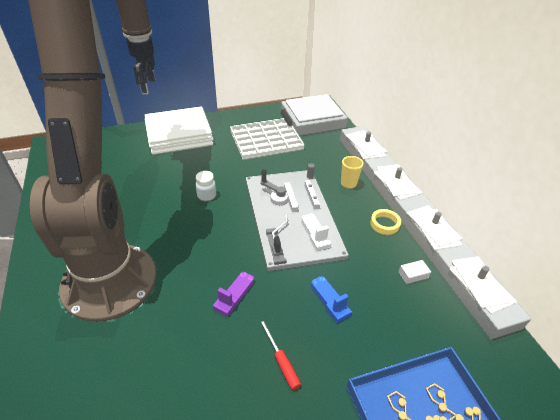

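View pics/wrist0.png

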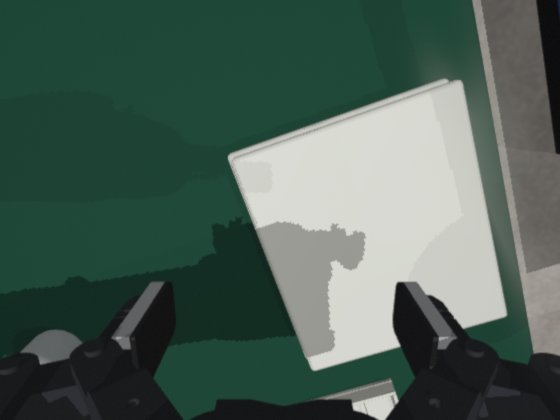

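The scene view shows the grey fixture: lock grip (264,216), crank grip (380,218), gauge tab (259,250), fence (350,279), rail (350,256). Blue and purple look-alikes lie outside it. Next, a rough measurement.

```bash
python3 - <<'E'
from h import *
np.set_printoptions(precision=4,suppress=True)
S=load('scene0')
for n,u,v,z in [('c1',248,217,.02),('c2',411,226,.02),('c3',416,301,.02),('c4',232,289,.02),('lock',265,211,.072),('crank',381,214,.1),('tab',259,241,.085)]:
    print(n,onz(S,u,v,z), cloud(S)[v,u])
T=load('side0')
for n,u,v,z in [('lock',276,236,.072),('crank',264,171,.1),('tab',322,223,.085)]:
    print(n,onz(T,u,v,z), cloud(T)[v,u])
im=cv2.resize(S['im'][200:310,220:430],None,fx=3.8,fy=3.8,interpolation=cv2.INTER_CUBIC)
cv2.imwrite('pics/sc_zoom.png',im[:,:,::-1])
im=cv2.resize(T['im'][150:280,230:360],None,fx=4.5,fy=4.5,interpolation=cv2.INTER_CUBIC)
cv2.imwrite('pics/si_zoom.png',im[:,:,::-1])
E
```

```text
c1 [ 0.4232 -0.091   0.02  ] [ 0.4423 -0.089   0.0365]
c2 [0.4502 0.3171 0.02  ] [0.4281 0.3253 0.0004]
c3 [0.6869 0.279  0.02  ] [0.6886 0.2783 0.0221]
c4 [ 0.6607 -0.1095  0.02  ] [ 0.6491 -0.1115  0.0063]
lock [ 0.4608 -0.0454  0.072 ] [ 0.4614 -0.0454  0.0725]
crank [0.5001 0.223  0.1   ] [0.5043 0.2218 0.1035]
tab [ 0.5789 -0.0539  0.085 ] [ 0.5822 -0.0536  0.0882]
lock [ 0.4605 -0.0345  0.072 ] [ 0.4609 -0.0333  0.0706]
crank [0.5016 0.2195 0.1   ] [0.5004 0.2155 0.1033]
tab [ 0.5965 -0.0352  0.085 ] [0.6265 0.0209 0.0224]
```

View pics/sc_zoom.png

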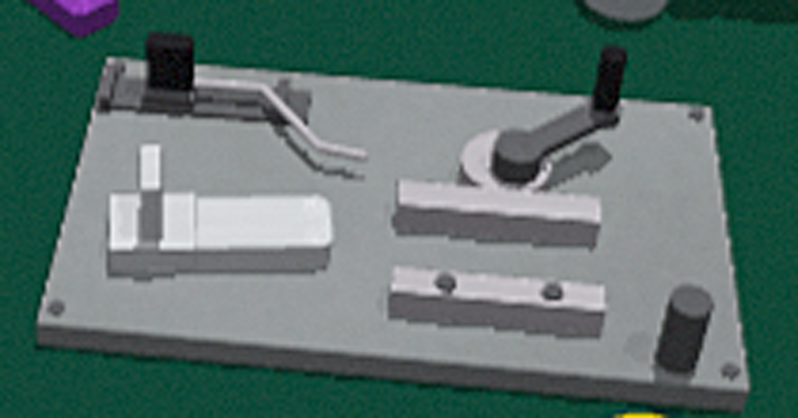

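View pics/si_zoom.png

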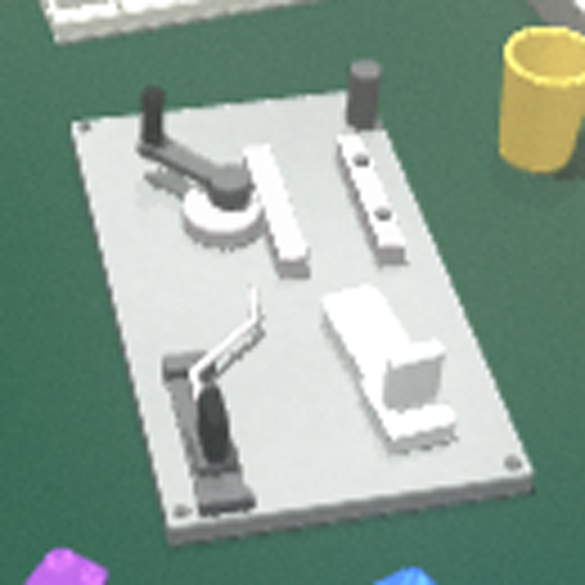

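The zooms confirm the layout; fixture yaw is about -0.07, centre near (0.555, 0.10). I'll move the wrist camera above it.

Call:
carry_out:
  steps:
    - [-0.027, 0.029, -0.01, 0, 0, -0.04, 100]
    - [-0.054, 0.059, -0.02, 0, 0, -0.08, 100]
    - [-0.081, 0.088, -0.03, 0, 0, -0.12, 100]
    - [-0.108, 0.118, -0.04, 0, 0, -0.16, 100]
    - [-0.135, 0.147, -0.05, 0, 0, -0.2, 100]
    - [-0.162, 0.177, -0.06, 0, 0, -0.24, 100]
    - [-0.189, 0.206, -0.07, 0, 0, -0.264, 100]
    - [-0.216, 0.235, -0.08, 0, 0, -0.264, 100]

```text
t: 0.82
tool_pos: [0.3562, 0.3077, 0.3117]
tool_rot: [-0.0, 0.731, 0.683, -0.0]
ft_force: [1.5, 0.4, 0.3]
opening: 0.0853
```

Call:
carry_out:
  steps:
    - [-0.033, 0.021, -0.008, 0, 0, 0, 100]
    - [-0.066, 0.042, -0.016, 0, 0, 0, 100]
    - [-0.1, 0.063, -0.024, 0, 0, 0, 100]
    - [-0.133, 0.084, -0.032, 0, 0, 0, 100]
    - [-0.167, 0.106, -0.04, 0, 0, 0, 100]
    - [-0.2, 0.128, -0.05, 0, 0, 0, 100]
    - [-0.2, 0.128, -0.05, 0, 0, 0, 100]
    - [-0.2, 0.128, -0.05, 0, 0, 0, 100]

```text
t: 1.48
tool_pos: [0.4706, 0.0992, 0.3617]
tool_rot: [0.0, 0.733, 0.68, 0.0]
ft_force: [-1.4, 1.2, -1.0]
opening: 0.0853
```

```bash
python3 - <<'E'
from h import *
s=arm.observe();print(s['tool_pos'],s['joint_positions'])
snap('wrist','w1')
E
```

```text
[0.4705602  0.09919819 0.3616846 ] [-0.61329669  0.09792101  0.32980997  1.71433723 -0.03231157  1.33379422
  1.21932175]
```

View pics/w1.png

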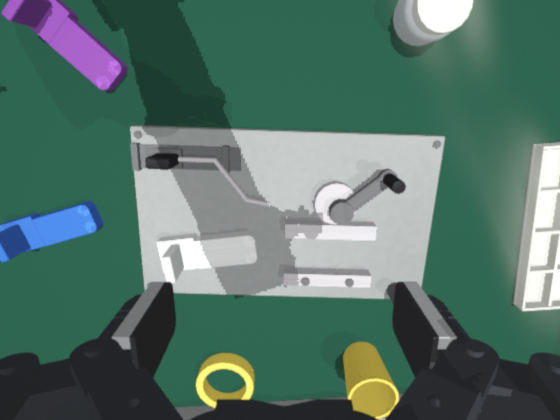

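The wrist view shows the whole plate (corners ~(132,127), (443,136), (424,299), (145,292)), lock grip (161,159), crank grip (394,184), rail (330,231), fence (326,279). I'll zoom for edges.

```bash
python3 - <<'E'
from h import *
S=load('w1')
for t,(u0,v0,u1,v1) in {'a':(270,160,420,300),'b':(120,120,280,310)}.items():
    im=cv2.resize(S['im'][v0:v1,u0:u1],None,fx=4.2 if t=='b' else 4.2,fy=3.1 if t=='b' else 4.2,interpolation=cv2.INTER_CUBIC)
    cv2.imwrite(f'pics/w1{t}.png',im[:,:,::-1])
for p in [(132,127),(443,136),(424,299),(145,292)]: print(onz(S,*p,.02))
g=cv2.cvtColor(S['im'],cv2.COLOR_RGB2GRAY)
for u in(295,310,325,345,360): print(u,list(g[215:295,u]))
E
```

```text
[ 0.41720512 -0.08927985  0.02      ]
[0.45753355 0.30166787 0.02      ]
[0.69040781 0.28643358 0.02      ]
[ 0.64882802 -0.11605416  0.02      ]
295 [np.uint8(141), np.uint8(141), np.uint8(134), np.uint8(127), np.uint8(121), np.uint8(118), np.uint8(118), np.uint8(119), np.uint8(120), np.uint8(152), np.uint8(172), np.uint8(176), np.uint8(176), np.uint8(176), np.uint8(175), np.uint8(174), np.uint8(175), np.uint8(176), np.uint8(177), np.uint8(177), np.uint8(183), np.uint8(220), np.uint8(237), np.uint8(218), np.uint8(198), np.uint8(200), np.uint8(200), np.uint8(200), np.uint8(200), np.uint8(200), np.uint8(200), np.uint8(200), np.uint8(200), np.uint8(200), np.uint8(200), np.uint8(200), np.uint8(200), np.uint8(199), np.uint8(200), np.uint8(199), np.uint8(197), np.uint8(181), np.uint8(158), np.uint8(153), np.uint8(175), np.uint8(188), np.uint8(189), np.uint8(189), np.uint8(189), np.uint8(188), np.uint8(183), np.uint8(176), np.uint8(150), np.uint8(122), np.uint8(118), np.uint8(117), np.uint8(117), np.uint8(118), np.uint8(131), np.uint8(161), np.uint8(174), np.uint8(175), np.uint8(175), np.u
[... 4370 characters left out ...]
int8(195), np.uint8(195), np.uint8(196), np.uint8(196), np.uint8(195), np.uint8(196), np.uint8(196), np.uint8(197), np.uint8(196), np.uint8(196), np.uint8(196), np.uint8(196), np.uint8(195), np.uint8(195), np.uint8(195), np.uint8(195), np.uint8(195), np.uint8(194), np.uint8(189), np.uint8(184), np.uint8(176), np.uint8(156), np.uint8(142), np.uint8(140), np.uint8(140), np.uint8(140), np.uint8(136), np.uint8(177), np.uint8(224), np.uint8(239), np.uint8(240), np.uint8(241), np.uint8(240), np.uint8(238), np.uint8(236), np.uint8(236), np.uint8(238), np.uint8(240), np.uint8(241), np.uint8(221), np.uint8(196), np.uint8(192), np.uint8(192), np.uint8(192), np.uint8(192), np.uint8(193), np.uint8(193)]
```

View pics/w1a.png

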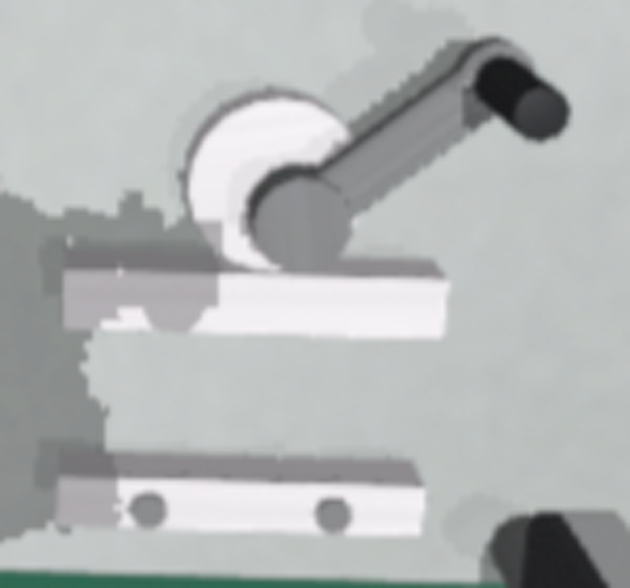

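View pics/w1b.png

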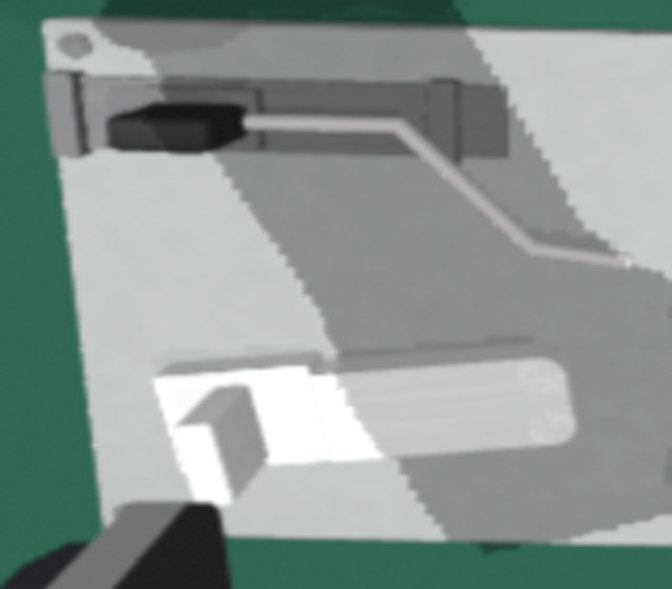

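```bash
python3 - <<'E'
from h import *
np.set_printoptions(precision=4,suppress=True)
S=load('w1')
a=lambda x,y:(270+(x+.5)/4.2-.5,160+(y+.5)/4.2-.5)
P={}
for n,x,y,z in [('railmouth_in',64,328,.042),('railmouth_out',64,269,.042),('railend_in',445,338,.042),('railend_out',448,281,.042),
 ('fmouth_in',58,477,.042),('fmouth_out',57,525,.042),('fend_in',421,487,.042),('fend_out',424,535,.042),('griptop',542,115,.1)]:
    P[n]=onz(S,*a(x,y),z); print(n,P[n],a(x,y))
d=P['railend_in']-P['railmouth_in'];print(np.linalg.norm(d),np.arctan2(-d[0],d[1]))
d=P['fend_in']-P['fmouth_in'];print(np.linalg.norm(d),np.arctan2(-d[0],d[1]))
T=load('scene0');U=load('side0')
print(onz(T,381,213,.1), onz(U,264,171,.1))
# triangulate grip top from wrist & side
def tri(*L):
    A=np.zeros((3,3));b=np.zeros(3)
    for S,u,v in L:
        o,r=ray(S,u,v);r=r/np.linalg.norm(r);M=np.eye(3)-np.outer(r,r);A+=M;b+=M@o
    return np.linalg.solve(A,b)
print('grip top tri',tri((S,*a(542,115)),(U,264,170),(T,381,213)))
E
```

```text
railmouth_in [0.5717 0.0921 0.042 ] (284.85714285714283, 237.71428571428572)
railmouth_out [0.5522 0.0936 0.042 ] (284.85714285714283, 223.66666666666666)
railend_in [0.584  0.2111 0.042 ] (375.57142857142856, 240.09523809523807)
railend_out [0.565  0.2121 0.042 ] (376.2857142857143, 226.52380952380952)
fmouth_in [0.6229 0.0864 0.042 ] (283.42857142857144, 273.1904761904762)
fmouth_out [0.6401 0.0848 0.042 ] (283.1904761904762, 284.6190476190476)
fend_in [0.6352 0.2033 0.042 ] (369.85714285714283, 275.57142857142856)
fend_out [0.6527 0.2042 0.042 ] (370.57142857142856, 287.0)
griptop [0.499  0.2231 0.1   ] (398.66666666666663, 187.0)
0.11963239384365461 -0.10267180649212052
0.11756158190679462 -0.10505321361773816
[0.4965 0.2235 0.1   ] [0.5016 0.2195 0.1   ]
grip top tri [0.5002 0.2222 0.1024]
```

Yaw ≈ -0.103, gap ≈ 51.5 mm, bolt angle ≈ 0.17, crank grip at (0.4995, 0.2227). I'll move above the crank grip with the jaws tangential.

Call:
carry_out:
  steps:
    - [0.018, 0.003, 0.02, 0, 0, 0.11, 100]
    - [0.036, 0.006, 0.04, 0, 0, 0.22, 100]
    - [0.054, 0.009, 0.06, 0, 0, 0.33, 100]
    - [0.072, 0.012, 0.08, 0, 0, 0.44, 100]
    - [0.09, 0.015, 0.1, 0, 0, 0.55, 100]
    - [0.108, 0.017, 0.12, 0, 0, 0.66, 100]
    - [0.125, 0.02, 0.14, 0, 0, 0.78, 100]
    - [0.125, 0.02, 0.16, 0, 0, 0.9, 100]

```text
t: 2.2
tool_pos: [0.4967, 0.2306, 0.1995]
tool_rot: [-0.001, 0.955, 0.297, -0.0]
ft_force: [-1.2, 1.3, -0.2]
opening: 0.086
```

```bash
python3 - <<'E'
from h import *
s=arm.observe();print(s['tool_pos'],s['tool_rot'],s['joint_positions'])
snap('wrist','w2')
print(proj(load('w2'),[.4995,.2227,.1]))
E
```

```text
[0.49668854 0.23062204 0.19952541] [-9.70334936e-04  9.54885519e-01  2.96972425e-01 -2.89193254e-04] [-0.81016717  0.34626338  0.36942232  1.82812463 -0.14909832  0.99428238
  0.22389059]
[282.03590177 225.47849972]
```

View pics/w2.png

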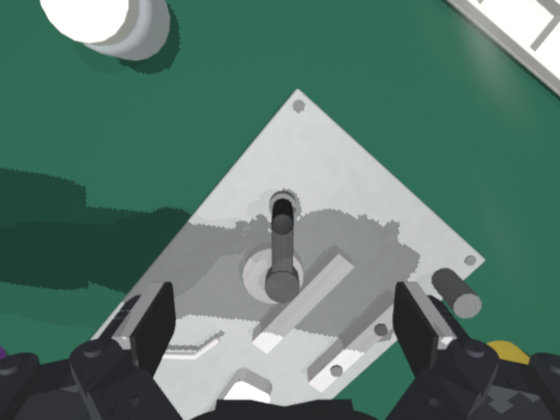

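Grip top appears at (283,223), matching the prediction (282,225).

```bash
python3 - <<'E'
from h import *
s=arm.observe();print(s['t'],s['tool_pos'],s['tool_rot'],s['joint_vel'])
S=load('w2');print(onz(S,283,223.5,.1),S['E'])
E
```

```text
2.25 [0.49456617 0.22792211 0.19576439] [ 2.10047255e-04  9.56287971e-01  2.92408306e-01 -3.26406099e-03] [ 3.20761975e-02 -3.70466931e-02  1.48447219e-05 -3.22988888e-04
  5.31970712e-02  1.10997400e-01  2.56620661e-01]
[0.49923469 0.22424562 0.1       ] [[ 8.23720851e-01 -5.41211377e-01 -1.69039064e-01  4.52845085e-01]
 [ 5.66995415e-01  7.86471896e-01  2.44904382e-01  2.92292181e-01]
 [ 3.99435252e-04 -2.97577220e-01  9.54697669e-01  3.42262257e-01]
 [ 0.00000000e+00  0.00000000e+00  0.00000000e+00  1.00000000e+00]]
```

Call:
carry_out:
  steps:
    - [0, -0.001, 0.03, 0, 0, 0, 100]
    - [0, -0.001, 0.06, 0, 0, 0, 100]
    - [0, -0.001, 0.09, 0, 0, 0, 100]
    - [0, -0.001, 0.12, 0, 0, 0, 80]
    - [0, -0.001, 0.137, 0, 0, 0, 60]
    - [0, -0.001, 0.137, 0, 0, 0, 26]
    - [0, -0.001, 0.137, 0, 0, 0, 26]
    - [0, -0.001, 0.137, 0, 0, 0, 26]

```text
t: 2.92
tool_pos: [0.498, 0.2264, 0.0656]
tool_rot: [-0.0, 0.955, 0.297, 0.001]
ft_force: [1.2, 0.3, -0.1]
opening: 0.0254
```

```bash
python3 - <<'E'
from h import *
s=arm.observe();print(s['t'],s['tool_pos'],s['tool_rot'],s['ft_force'],s['opening'])
snap('wrist','w3')
S=load('w3'); print(arm.observe()['tool_pos'],proj(S,[.4993,.2235,.1]))
E
```

```text
2.9167 [0.49803366 0.2264132  0.06562442] [-3.51203731e-04  9.54783435e-01  2.97301279e-01  6.47048580e-04] [ 1.16291302  0.29589273 -0.06790768] 0.025414111770828078
[0.49838715 0.22641843 0.06593486] [285.37400569 341.29663753]
```

View pics/w3.png

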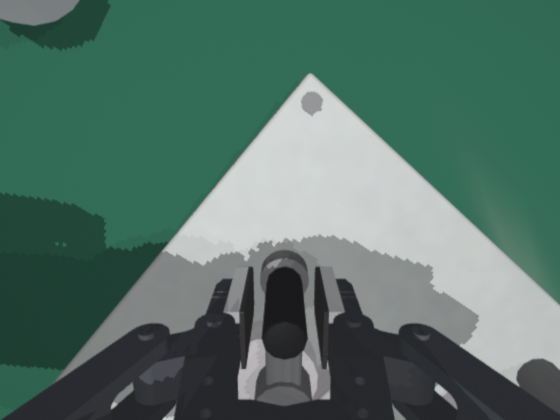

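Grip is centred between the pads. Swing it about the pivot in two identical arcs.

```bash
python3 - <<'E'
import numpy as np
for t in np.arange(1,9)*.08125: print(round(-.072*np.sin(t),4),round(.072*(1-np.cos(t)),4),round(-t,3))
E
```

```text
-0.0058 0.0002 -0.081
-0.0116 0.0009 -0.162
-0.0174 0.0021 -0.244
-0.023 0.0038 -0.325
-0.0285 0.0059 -0.406
-0.0337 0.0084 -0.488
-0.0388 0.0113 -0.569
-0.0436 0.0147 -0.65
```

Call:
carry_out:
  steps:
    - [-0.0058, 0.0002, 0, 0, 0, -0.081, 26]
    - [-0.0116, 0.0009, 0, 0, 0, -0.162, 26]
    - [-0.0174, 0.0021, 0, 0, 0, -0.244, 26]
    - [-0.023, 0.0038, 0, 0, 0, -0.325, 26]
    - [-0.0285, 0.0059, 0, 0, 0, -0.406, 26]
    - [-0.0337, 0.0084, 0, 0, 0, -0.488, 26]
    - [-0.0388, 0.0113, 0, 0, 0, -0.569, 26]
    - [-0.0436, 0.0147, 0, 0, 0, -0.65, 26]

```text
t: 3.63
tool_pos: [0.471, 0.1908, 0.0662]
tool_rot: [-0.0, 0.809, 0.588, 0.002]
ft_force: [0.3, 4.3, -1.0]
opening: 0.0224
```

```bash
python3 - <<'E'
from h import *
s=arm.observe();print(s['t'],s['tool_pos'],s['tool_rot'],s['ft_force'],s['opening'])
p=s['tool_pos']-[.5379,.1659,0];print(np.hypot(p[0],p[1]),np.degrees(np.arctan2(p[1],p[0]))+5.9)
snap('wrist','w4')
E
```

```text
3.6333 [0.47099264 0.19083359 0.06617457] [-2.67774223e-04  8.08584660e-01  5.88375329e-01  2.29079552e-03] [ 0.27515456  4.34157281 -0.99619232] 0.0224132908551183
0.07140222986584302 165.4616670941993
```

View pics/w4.png

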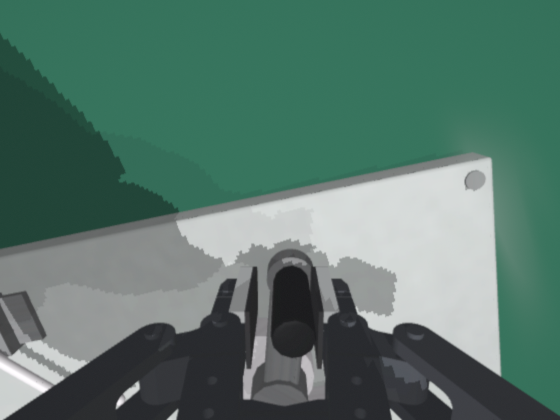

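The crank follows, with the grip against the right-hand pad. Second arc.

Call:
carry_out:
  steps:
    - [-0.0058, 0.0002, 0, 0, 0, -0.081, 26]
    - [-0.0116, 0.0009, 0, 0, 0, -0.162, 26]
    - [-0.0174, 0.0021, 0, 0, 0, -0.244, 26]
    - [-0.023, 0.0038, 0, 0, 0, -0.325, 26]
    - [-0.0285, 0.0059, 0, 0, 0, -0.406, 26]
    - [-0.0337, 0.0084, 0, 0, 0, -0.488, 26]
    - [-0.0388, 0.0113, 0, 0, 0, -0.569, 26]
    - [-0.0436, 0.0147, 0, 0, 0, -0.65, 26]

```text
t: 4.35
tool_pos: [0.4706, 0.1441, 0.0659]
tool_rot: [0.0, 0.579, 0.815, 0.001]
ft_force: [-4.0, 3.3, 3.9]
opening: 0.0223
```

```bash
python3 - <<'E'
from h import *
s=arm.observe();print(s['t'],s['tool_pos'],s['tool_rot'],s['ft_force'],s['opening'])
p=s['tool_pos']-[.5379,.1659,0];print(np.hypot(p[0],p[1]),np.degrees(np.arctan2(p[1],p[0]))+5.9)
snap('scene','s4')
S=load('s4');im=cv2.resize(S['im'][190:310,220:430],None,fx=3.8,fy=3.8,interpolation=cv2.INTER_CUBIC)
cv2.imwrite('pics/s4z.png',im[:,:,::-1])
E
```

```text
4.35 [0.47060423 0.14410148 0.06591677] [2.30330511e-04 5.79178074e-01 8.15200203e-01 1.15483726e-03] [-3.95550962  3.25317604  3.93895235] 0.02225374465157878
0.0707382198753503 -156.1517639917772
```

View pics/s4z.png

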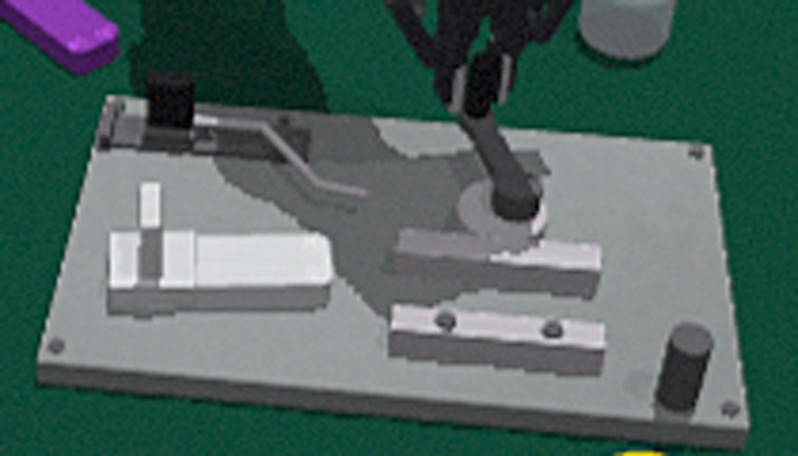

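Gap has visibly narrowed. Release, lift, and look straight at the lane.

Call:
carry_out:
  steps:
    - [0.003, 0, 0, 0, 0, 0, 60]
    - [0.003, 0, 0, 0, 0, 0, 100]
    - [0.003, 0, -0.03, 0, 0, 0, 100]
    - [0.003, 0, -0.065, 0, 0, 0, 100]
    - [-0.005, 0.02, -0.1, 0, 0, 0.11, 100]
    - [-0.013, 0.04, -0.134, 0, 0, 0.22, 100]
    - [-0.021, 0.062, -0.134, 0, 0, 0.33, 100]
    - [-0.029, 0.085, -0.134, 0, 0, 0.438, 100]

```text
t: 5.07
tool_pos: [0.5626, 0.1438, 0.2018]
tool_rot: [0.001, 0.746, 0.665, 0.003]
ft_force: [0.2, 0.9, -0.6]
opening: 0.0859
```

Call:
carry_out:
  steps:
    - [0, 0, 0, 0, 0, 0, 100]
    - [0, 0, 0, 0, 0, 0, 100]
    - [0, 0, 0, 0, 0, 0, 100]
    - [0, 0, 0, 0, 0, 0, 100]
    - [0, 0, 0, 0, 0, 0, 100]
    - [0, 0, 0, 0, 0, 0, 100]
    - [0, 0, 0, 0, 0, 0, 100]
    - [0, 0, 0, 0, 0, 0, 100]

```text
t: 5.73
tool_pos: [0.5599, 0.143, 0.1984]
tool_rot: [-0.0, 0.744, 0.668, 0.0]
ft_force: [0.0, -0.2, 0.0]
opening: 0.0851
```

```bash
python3 - <<'E'
from h import *
s=arm.observe();print(s['t'],s['tool_pos'],s['tool_rot'],s['ft_force'],s['joint_vel'])
snap('wrist','w5')
E
```

```text
5.7333 [0.55992482 0.14299003 0.19838041] [-5.60701326e-05  7.43830003e-01  6.68368852e-01  2.71554715e-05] [ 0.01740958 -0.17091677  0.01952549] [ 1.66197952e-03  3.40528916e-03 -3.63426555e-05 -3.33768403e-03
  1.01664110e-03  3.03426947e-05 -6.80042561e-04]
```

View pics/w5.png

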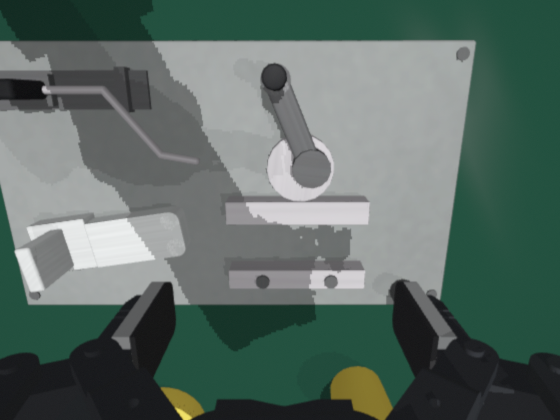

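Lane seen from above: rail top rows ~201–223, fence top ~270–288, columns 228–368. Sub-pixel edge fits next.

```bash
python3 - <<'E'
from h import *
np.set_printoptions(precision=4,suppress=True)
S=load('w5')
im=cv2.resize(S['im'][185:300,215:385],None,fx=4.5,fy=4.5,interpolation=cv2.INTER_CUBIC);cv2.imwrite('pics/w5z.png',im[:,:,::-1])
g=cv2.GaussianBlur(cv2.cvtColor(S['im'],cv2.COLOR_RGB2GRAY).astype(float),(0,0),.8)
for u in(240,300,345): print(u,[int(x) for x in g[192:296,u]])
E
```

```text
240 [121, 111, 105, 100, 97, 95, 94, 94, 96, 103, 120, 137, 147, 149, 150, 150, 149, 148, 147, 147, 148, 149, 149, 150, 150, 150, 149, 149, 149, 148, 148, 144, 132, 120, 115, 114, 114, 114, 114, 114, 113, 113, 113, 113, 113, 113, 113, 113, 113, 113, 113, 113, 113, 113, 114, 114, 113, 113, 113, 113, 113, 113, 113, 111, 107, 103, 101, 100, 98, 96, 94, 94, 94, 93, 93, 92, 93, 100, 115, 133, 143, 146, 146, 145, 145, 144, 143, 143, 143, 143, 143, 144, 144, 144, 143, 139, 130, 119, 114, 113, 113, 113, 113, 113]
300 [208, 208, 208, 208, 207, 207, 205, 198, 182, 169, 179, 197, 206, 209, 209, 209, 208, 207, 207, 207, 208, 209, 210, 211, 211, 212, 212, 212, 212, 211, 210, 204, 188, 167, 144, 126, 116, 113, 112, 112, 112, 111, 112, 119, 132, 138, 130, 118, 112, 111, 111, 111, 110, 110, 110, 109, 109, 110, 110, 110, 111, 111, 111, 111, 109, 104, 100, 99, 97, 96, 95, 94, 94, 94, 94, 94, 94, 100, 116, 134, 144, 147, 147, 147, 147, 146, 145, 144, 143, 143, 143, 144, 145, 146, 146, 142, 130, 118, 112, 110, 110, 110, 110, 110]
345 [162, 158, 152, 139, 125, 116, 114, 115, 118, 135, 170, 197, 207, 208, 208, 208, 207, 207, 208, 208, 209, 210, 211, 211, 211, 212, 212, 212, 212, 212, 210, 204, 187, 170, 157, 139, 121, 112, 110, 110, 109, 109, 110, 110, 110, 110, 110, 110, 110, 111, 111, 111, 111, 110, 110, 110, 110, 110, 109, 109, 109, 109, 109, 108, 107, 109, 118, 129, 130, 121, 114, 112, 112, 113, 112, 110, 109, 123, 159, 191, 205, 208, 209, 209, 209, 209, 208, 207, 205, 205, 205, 206, 207, 208, 209, 203, 188, 171, 164, 163, 162, 162, 162, 162]
```

View pics/w5z.png

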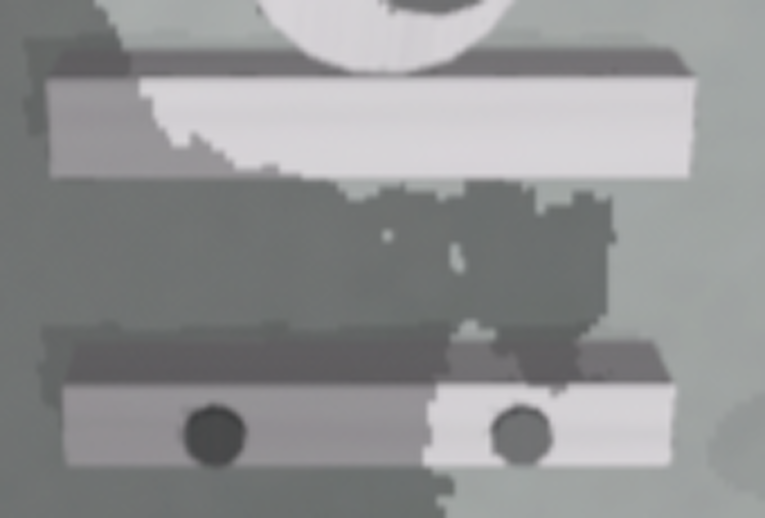

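```bash
python3 - <<'E'
from h import *
np.set_printoptions(precision=4,suppress=True)
S=load('w5')
for u,r in((240,(202,224,270.25,288.2)),(345,(201.75,224.2,270,288.1))):
    p=np.array([onz(S,u,v,.042)[:2] for v in r]); yw=-.103; X=np.array([np.cos(yw),np.sin(yw)])
    print(p[1],p[2],np.diff(p@X)*1e3)
w=onz(S,226,224,.042);e=onz(S,368.4,224,.042);f0=onz(S,229.3,270.2,.042);f1=onz(S,364,270,.042)
d=e-w;print(np.linalg.norm(d),np.arctan2(-d[0],d[1]));d=f1-f0;print(np.linalg.norm(d),np.arctan2(-d[0],d[1]))
print(w,f0, 'crank top',onz(S,274,77,.1),'hub',onz(S,311,169,.062))
E
```

```text
[0.5816 0.1026] [0.624  0.0965] [19.1925 42.7644 17.5472]
[0.5912 0.1903] [0.6336 0.1879] [19.5951 42.3699 17.6985]
0.1197225822283822 -0.10724150598685946
0.1178281454447787 -0.10570308801494396
[0.5803 0.0909 0.042 ] [0.6229 0.0872 0.042 ] crank top [0.4719 0.1454 0.1   ] hub [0.5375 0.1648 0.062 ]
```

Gap ≈ 42.7 mm (two columns: 42.8, 42.4; crank angle check ≈ 42.6), inside 40–45. Now move over the gauge.

Call:
carry_out:
  steps:
    - [-0.03, 0, 0, 0, 0, 0, 100]
    - [-0.06, 0, 0, 0, 0, 0, 100]
    - [-0.09, 0, 0, 0, 0, 0, 100]
    - [-0.12, 0, 0, 0, 0, 0, 100]
    - [-0.15, 0, 0, 0, 0, 0, 100]
    - [-0.16, 0, 0, 0, 0, 0, 100]
    - [-0.16, 0, 0, 0, 0, 0, 100]
    - [-0.16, 0, 0, 0, 0, 0, 100]

```text
t: 6.45
tool_pos: [0.5431, -0.0161, 0.1984]
tool_rot: [-0.0, 0.744, 0.668, 0.0]
ft_force: [-0.7, 0.4, -0.2]
opening: 0.0856
```

```bash
python3 - <<'E'
from h import *
s=arm.observe();print(s['t'],s['tool_pos'],s['tool_rot'],s['joint_vel'])
snap('wrist','w6')
S=load('w6')
im=cv2.resize(S['im'][190:330,170:400],None,fx=3.4,fy=3.4,interpolation=cv2.INTER_CUBIC);cv2.imwrite('pics/w6z.png',im[:,:,::-1])
E
```

```text
6.45 [ 0.54312178 -0.01605372  0.19838387] [-1.13577706e-04  7.44259630e-01  6.67890364e-01  2.28245902e-04] [-2.66490233e-02  4.54596046e-03 -2.68582784e-02 -7.26794222e-03
 -4.36604228e-03  7.46439505e-05 -6.23715736e-03]
```

View pics/w6.png

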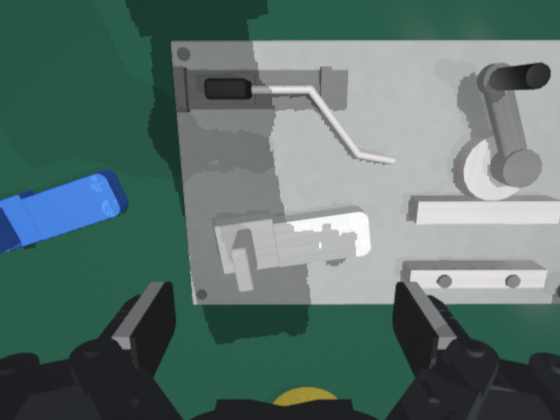

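View pics/w6z.png

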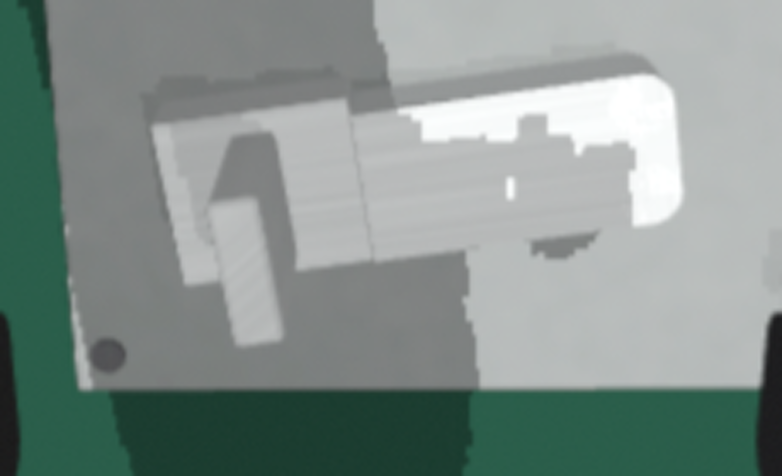

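The gauge lies askew; tab top corners in the zoom at (209,206),(256,199),(284,339),(235,347); body's rail-side edge (152,125)–(348,98).

```bash
python3 - <<'E'
from h import *
np.set_printoptions(precision=4,suppress=True)
S=load('w6');k=3.4
q=lambda x,y:(170+(x+.5)/k-.5,190+(y+.5)/k-.5)
T=np.array([onz(S,*q(*p),.085) for p in[(209,206),(256,199),(284,339),(235,347)]]);c=T.mean(0);print('tab',c,[np.linalg.norm(T[i]-T[i-1]) for i in range(4)])
def ang(p,r,z):
    d=onz(S,*q(*r),z)-onz(S,*q(*p),z);return np.arctan2(-d[0],d[1]),np.linalg.norm(d)
print(ang((152,125),(348,98),.04),ang((297,270),(480,246),.04),ang((350,113),(630,74),.04),ang((235,347),(209,206),.085),ang((284,339),(256,199),.085))
o=np.array([.5803,.0909])
X=np.array([np.cos(-.105),np.sin(-.105)]);Y=np.array([-X[1],X[0]])
print('tab rel rail mouth in fixture',(c[:2]-o)@X,(c[:2]-o)@Y)
for n,p,z in[('backrail',(152,125),.04),('backfence',(186,285),.04),('shoulder',(348,98),.04),('stepfence',(374,262),.04),('tipfront',(683,190),.04)]:
    w=onz(S,*q(*p),z)[:2]-o;print(n,w@X,w@Y)
# lane edges in this view
for n,p in[('rail mouth',(416.5,224)),('fence mouth',(411,270))]:
    w=onz(S,*p,.042)[:2];print(n,w,(w-o)@X,(w-o)@Y)
C=cloud(S);m=np.zeros(C.shape[:2],np.uint8);cv2.fillPoly(m,[np.array([q(214,212),q(251,205),q(277,334),q(240,340)]).astype(int)],1)
print('depth tab z',np.median(C[m>0],0))
# second view triangulation from scene0 tab top
V=load('s4');W=load('w5')
E
```

```text
tab [ 0.587  -0.0533  0.085 ] [np.float64(0.03451016809068057), np.float64(0.01035284088862799), np.float64(0.0342569879561771), np.float64(0.011229108282986493)]
(np.float64(0.03516832236344293), np.float64(0.04945257457342336)) (np.float64(0.03396046157689714), np.float64(0.04769030489417024)) (np.float64(0.03726998346189458), np.float64(0.06980896161800443)) (np.float64(1.5903894338445967), np.float64(0.03451016809068057)) (np.float64(1.6156756918081192), np.float64(0.0342569879561771))
tab rel rail mouth in fixture 0.02181959308519682 -0.14270009834287353
backrail 0.0027607643852558634 -0.17020689290928206
backfence 0.04680978008446902 -0.16395772531006222
shoulder -0.004148244332534524 -0.12123932475976607
stepfence 0.040442126545074765 -0.11508665340463124
tipfront 0.020711114756547782 -0.03659340586175062
rail mouth [0.5809 0.0911] 0.0005292488020344427 0.00029634600757567344
fence mouth [0.6231 0.0862] 0.043085138685113794 -0.0001437465642704341
depth tab z [ 0.586  -0.0536  0.0849]
```

Tab at (0.587, -0.0533), gauge yaw +0.035 (askew 0.14 to the lane); this view gives the gap as 42.6 mm. Depth confirms tab top at 0.085. Grasping the tab across its 12 mm thickness.

Call:
carry_out:
  steps:
    - [-0.008, 0.012, 0.015, 0, 0, -0.036, 100]
    - [-0.016, 0.024, 0.03, 0, 0, -0.072, 100]
    - [-0.024, 0.036, 0.045, 0, 0, -0.108, 100]
    - [-0.032, 0.048, 0.06, 0, 0, -0.142, 100]
    - [-0.032, 0.048, 0.085, 0, 0, -0.142, 100]
    - [-0.032, 0.048, 0.11, 0, 0, -0.142, 100]
    - [-0.032, 0.048, 0.132, 0, 0, -0.142, 100]
    - [-0.032, 0.048, 0.151, 0, 0, -0.142, 90]

```text
t: 7.17
tool_pos: [0.5873, -0.0505, 0.0455]
tool_rot: [-0.001, 0.694, 0.72, 0.0]
ft_force: [0.1, 0.6, 0.5]
opening: 0.0773
```

```bash
python3 - <<'E'
from h import *
s=arm.observe();print(s['t'],s['tool_pos'],s['tool_rot'],s['ft_force'])
snap('wrist','w7')
E
```

```text
7.1667 [ 0.58728226 -0.05051292  0.04551006] [-8.13129769e-04  6.93601076e-01  7.20358852e-01  1.05364678e-04] [0.11801009 0.6080181  0.51200886]
```

View pics/w7.png

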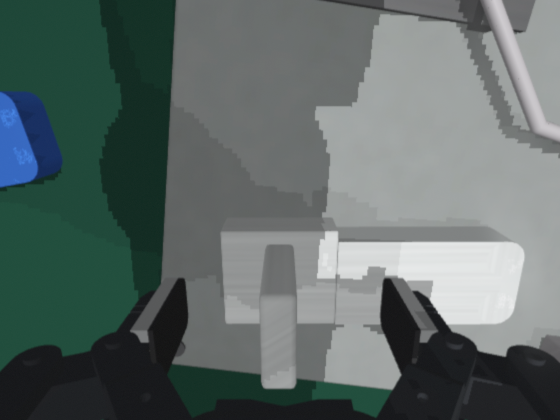

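Tab is centred between the open pads and aligned. Close.

Call:
carry_out:
  steps:
    - [0, 0, 0, 0, 0, 0, 50]
    - [0, 0, 0, 0, 0, 0, 25]
    - [0, 0, 0, 0, 0, 0, 10]
    - [0, 0, 0, 0, 0, 0, 5]
    - [0, 0, 0, 0, 0, 0, 5]
    - [0, 0, 0, 0, 0, 0, 5]
    - [0, 0, 0, 0, 0, 0, 5]
    - [0, 0, 0, 0, 0, 0, 5]

```text
t: 7.88
tool_pos: [0.5881, -0.0528, 0.0485]
tool_rot: [0.001, 0.695, 0.719, 0.001]
ft_force: [-1.3, 1.2, 7.1]
opening: 0.0111
```

```bash
python3 - <<'E'
from h import *
s=arm.observe();print(s['t'],s['tool_pos'],s['tool_rot'],s['ft_force'],s['opening'])
q=s['tool_rot'];a=np.arctan2(2*q[1]*q[2],2*q[1]**2-1);print('jaw angle',a,'gauge yaw',a-np.pi/2)
X=np.array([np.cos(-.105),np.sin(-.105)]);Y=np.array([-X[1],X[0]]);o=np.array([.5805,.091])
print((s['tool_pos'][:2]-o)@X,(s['tool_pos'][:2]-o)@Y)
E
```

```text
7.8833 [ 0.58811902 -0.05275356  0.04848751] [5.32459218e-04 6.94505499e-01 7.19486790e-01 7.66509878e-04] [-1.32255246  1.22488237  7.07694639] 0.01114173505626092
jaw angle 1.6061279309378946 gauge yaw 0.035331604142998074
0.02264346284627666 -0.1421633197910602
```

Call:
carry_out:
  steps:
    - [0, 0, 0, 0, 0, 0.03, 5]
    - [0, -0.0005, 0, 0, 0, 0.06, 5]
    - [0, -0.001, 0, 0, 0, 0.09, 5]
    - [0, -0.0015, 0, 0, 0, 0.12, 5]
    - [0, -0.0023, 0, 0, 0, 0.14, 5]
    - [0, -0.0023, 0, 0, 0, 0.14, 5]
    - [0, -0.0023, 0, 0, 0, 0.14, 20]
    - [0, -0.0023, -0.001, 0, 0, 0.14, 20]

```text
t: 8.55
tool_pos: [0.5848, -0.0531, 0.0483]
tool_rot: [-0.0, 0.743, 0.669, -0.0]
ft_force: [0.4, 0.1, 0.4]
opening: 0.0172
```

```bash
python3 - <<'E'
from h import *
snap('wrist','w8')
s=arm.observe();print(s['t'],s['tool_pos'],s['tool_rot'],s['ft_force'],s['opening'])
q=s['tool_rot'];a=np.arctan2(2*q[1]*q[2],2*q[1]**2-1);print('gauge yaw',a-np.pi/2)
X=np.array([np.cos(-.105),np.sin(-.105)]);Y=np.array([-X[1],X[0]]);o=np.array([.5805,.091])
print((s['tool_pos'][:2]-o)@X,(s['tool_pos'][:2]-o)@Y)
E
```

```text
8.6 [ 0.58482847 -0.05310409  0.04842029] [-1.64831808e-04  7.43185188e-01  6.69085748e-01 -1.06008233e-04] [ 0.56708501  0.5123089  -0.11927623] 0.017132328173218105
gauge yaw -0.10484040391255967
0.019407776020307032 -0.14285678603354468
```

View pics/w8.png

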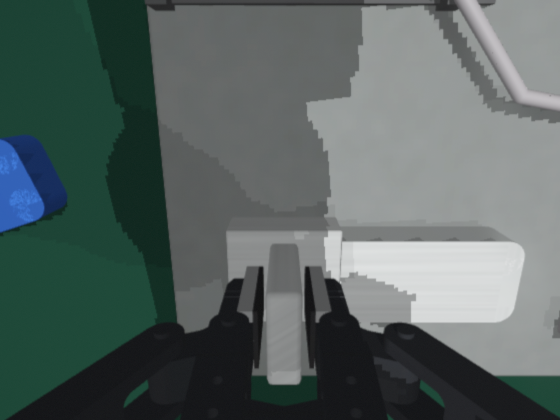

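The gauge is aligned with the tool; narrow end edges at rows ~241 (rail side) and ~322 (fence side).

```bash
python3 - <<'E'
from h import *
S=load('w8')
g=cv2.GaussianBlur(cv2.cvtColor(S['im'],cv2.COLOR_RGB2GRAY).astype(float),(0,0),.8)
for u in(365,420,480): print(u,[int(x) for x in g[232:248,u]],[int(x) for x in g[312:330,u]])
X=np.array([np.cos(-.105),np.sin(-.105)]);Y=np.array([-X[1],X[0]]);o=np.array([.5805,.091])
for u,v in[(365,240.5),(480,240.5),(365,322),(480,322),(228,231),(340,231),(523,280)]:
    w=onz(S,u,v,.04)[:2]-o;print(u,v,w@X*1e3,w@Y*1e3)
E
```

```text
365 [123, 123, 123, 123, 123, 123, 123, 125, 137, 166, 198, 214, 218, 218, 218, 218] [153, 152, 152, 151, 152, 152, 152, 153, 153, 154, 155, 156, 157, 157, 156, 150, 130, 92]
420 [123, 123, 123, 122, 121, 118, 112, 110, 125, 161, 198, 215, 218, 217, 216, 216] [216, 215, 215, 215, 215, 215, 215, 215, 214, 208, 188, 167, 158, 156, 151, 136, 105, 66]
480 [124, 124, 124, 124, 124, 124, 124, 125, 135, 164, 197, 214, 217, 216, 215, 215] [215, 215, 215, 215, 215, 214, 214, 214, 213, 207, 188, 167, 158, 156, 156, 156, 156, 156]
365 240.5 1.7710264399257234 -109.1091255886703
480 240.5 1.7843156473313655 -59.60348671017069
365 322 42.18051063797897 -106.49223582517853
480 322 42.203272608931556 -53.28108453641291
228 231 -2.590794713552744 -167.86724032864987
340 231 -2.5787817468347343 -120.06356625019374
523 280 20.652977464025305 -37.49034574549108
```

Gauge sits 2.2…42.3 mm against the lane's 0…42.7. Regrip, shift 0.9 mm to the rail side, advance 24 mm and recheck.

Call:
carry_out:
  steps:
    - [0, 0, 0, 0, 0, 0, 5]
    - [0, 0, 0, 0, 0, 0, 5]
    - [0, 0, 0, 0, 0, 0, 5]
    - [0.005, -0.0009, 0, 0, 0, 0, 5]
    - [0.011, -0.0009, 0, 0, 0, 0, 5]
    - [0.018, -0.0009, 0, 0, 0, 0, 5]
    - [0.024, -0.0009, 0, 0, 0, 0, 5]
    - [0.024, -0.0009, 0, 0, 0, 0, 5]

```text
t: 9.27
tool_pos: [0.5872, -0.0269, 0.0485]
tool_rot: [-0.0, 0.743, 0.67, 0.001]
ft_force: [0.6, 0.8, 5.1]
opening: 0.0115
```

```bash
python3 - <<'E'
from h import *
snap('wrist','w9')
s=arm.observe();print(s['t'],s['tool_pos'],s['tool_rot'],s['ft_force'],s['opening'])
q=s['tool_rot'];a=np.arctan2(2*q[1]*q[2],2*q[1]**2-1);print('gauge yaw',a-np.pi/2)
E
```

```text
9.3167 [ 0.58716971 -0.02686315  0.04848066] [-2.55925825e-04  7.42492610e-01  6.69853880e-01  6.61681297e-04] [-0.00540814  1.79001563  4.81812562] 0.011242069220765552
gauge yaw -0.10277142440041587
```

View pics/w9.png

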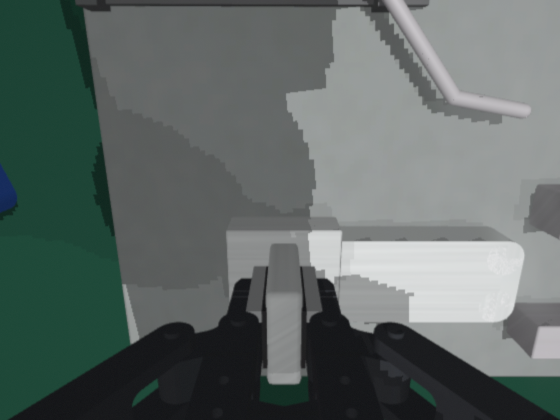

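```bash
python3 - <<'E'
from h import *
S=load('w9')
im=cv2.resize(S['im'][170:385,450:560],None,fx=2.7*1.8,fy=2.7,interpolation=cv2.INTER_CUBIC);cv2.imwrite('pics/w9z.png',im[:,:,::-1])
g=cv2.GaussianBlur(cv2.cvtColor(S['im'],cv2.COLOR_RGB2GRAY).astype(float),(0,0),.6)
for u in(480,543,550,557): print(u,[int(x) for x in g[180:250,u]],'|',[int(x) for x in g[298:370,u]])
E
```

```text
480 [154, 154, 154, 154, 154, 154, 154, 154, 154, 154, 154, 154, 154, 154, 154, 154, 154, 154, 154, 154, 154, 154, 155, 155, 155, 155, 155, 155, 156, 156, 156, 156, 157, 156, 156, 156, 156, 155, 155, 155, 155, 154, 151, 147, 146, 144, 135, 127, 125, 125, 125, 124, 124, 124, 124, 124, 122, 116, 109, 108, 126, 174, 208, 218, 217, 216, 215, 215, 217, 218] | [216, 215, 215, 216, 217, 218, 219, 220, 219, 218, 218, 218, 219, 218, 217, 216, 216, 215, 215, 215, 214, 214, 213, 204, 183, 163, 157, 157, 157, 157, 157, 156, 156, 156, 156, 156, 155, 155, 154, 154, 154, 154, 154, 155, 155, 155, 155, 154, 154, 154, 154, 154, 153, 154, 154, 154, 154, 154, 155, 155, 155, 155, 155, 155, 155, 155, 155, 154, 154, 154, 152, 143]
543 [146, 146, 144, 137, 124, 112, 108, 106, 105, 104, 103, 103, 103, 102, 102, 101, 101, 101, 100, 101, 101, 101, 101, 101, 102, 102, 102, 102, 101, 100, 100, 100, 99, 99, 99, 99, 99, 98, 98, 97, 97, 96, 96, 96, 96, 96, 97, 97, 98, 99, 107, 128, 147, 154, 156, 156, 156, 156, 156, 156, 157, 157, 157, 156, 156, 157, 157, 157, 157, 157] | [151, 148, 147, 145, 136, 123, 115, 113, 11
[... 1007 characters left out ...]
150, 150]
557 [144, 143, 142, 135, 120, 108, 105, 105, 105, 105, 105, 104, 102, 100, 99, 98, 99, 99, 99, 99, 99, 99, 98, 98, 98, 97, 97, 97, 97, 97, 97, 98, 99, 99, 100, 100, 100, 100, 100, 100, 100, 99, 99, 99, 99, 99, 100, 100, 100, 100, 100, 100, 100, 99, 99, 100, 100, 106, 123, 141, 150, 153, 153, 154, 154, 154, 155, 155, 155, 154] | [146, 145, 144, 142, 131, 117, 109, 107, 107, 108, 108, 108, 107, 107, 107, 107, 107, 108, 107, 107, 107, 107, 106, 106, 107, 107, 109, 119, 145, 168, 181, 187, 188, 188, 187, 187, 187, 187, 187, 187, 186, 185, 185, 184, 184, 185, 185, 185, 185, 185, 185, 186, 186, 186, 186, 186, 186, 186, 186, 182, 169, 154, 150, 149, 149, 149, 149, 149, 149, 149, 149, 149]
```

View pics/w9z.png

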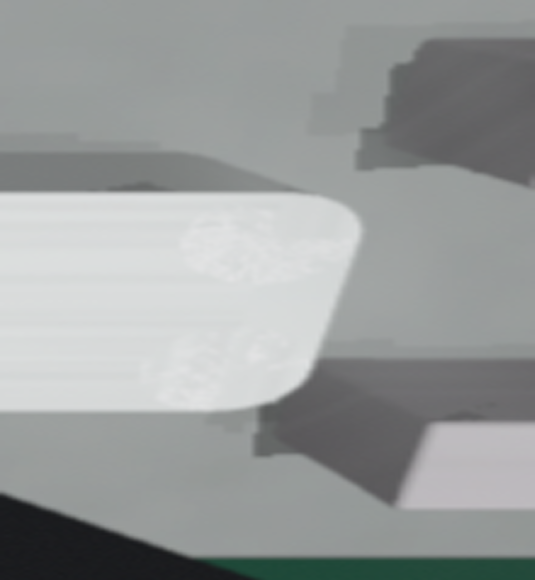

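```bash
python3 - <<'E'
from h import *
S=load('w9')
X=np.array([np.cos(-.105),np.sin(-.105)]);Y=np.array([-X[1],X[0]]);o=np.array([.5805,.091])
for n,u,v,z in[('rail e',480,241.2,.04),('rail e2',380,241.2,.04),('fence e',480,322.1,.04),('fenceface',557,326.1,.042),('fence outer',557,358.2,.042),('shoulder',340,231,.04),('rail wall foot in~',550,234.7,.02),('tip',523,260,.04),('fence mouth',532,358,.042),('fence mouth in',539,326,.042)]:
    w=onz(S,u,v,z)[:2]-o;print(n,w@X*1e3,w@Y*1e3)
E
```

```text
rail e 1.6155881443001496 -33.11476758179838
rail e2 1.6705814304348972 -76.26096821500582
fence e 41.834195544418364 -26.724660047940507
fenceface 42.596448443235325 7.789699168575579
fence outer 60.17062204155992 11.665750548082224
shoulder -2.983198905500546 -93.72799052274158
rail wall foot in~ 6.101206459938882 11.646798267776195
tip 10.433416391848294 -12.840926171222566
fence mouth 60.0655820241283 -0.2019677400746068
fence mouth in 42.55028119975034 -0.4962997591795521
```

Gauge edges 1.6…41.8 vs lane 0…42.6. Slide in 60 mm with a 0.4 mm shift.

Call:
carry_out:
  steps:
    - [0.007, -0.0004, 0, 0, 0, 0, 5]
    - [0.015, -0.0004, 0, 0, 0, 0, 5]
    - [0.023, -0.0004, 0, 0, 0, 0, 5]
    - [0.031, -0.0004, 0, 0, 0, 0, 5]
    - [0.039, -0.0004, 0, 0, 0, 0, 5]
    - [0.047, -0.0004, 0, 0, 0, 0, 5]
    - [0.055, -0.0004, 0, 0, 0, 0, 5]
    - [0.06, -0.0004, 0, 0, 0, 0, 5]

```text
t: 9.98
tool_pos: [0.5927, 0.0313, 0.0484]
tool_rot: [0.0, 0.743, 0.669, -0.0]
ft_force: [0.5, -5.2, 6.0]
opening: 0.0113
```

```bash
python3 - <<'E'
from h import *
snap('wrist','w10')
s=arm.observe();print(s['t'],s['tool_pos'],s['tool_rot'],s['ft_force'],s['ft_torque'],s['opening'])
S=load('w10')
im=cv2.resize(S['im'][190:380,180:560],None,fx=2.1,fy=2.1,interpolation=cv2.INTER_CUBIC);cv2.imwrite('pics/w10z.png',im[:,:,::-1])
E
```

```text
10.0333 [0.59279621 0.03246732 0.04846047] [-2.11160963e-05  7.42757998e-01  6.69559935e-01  2.24390150e-04] [-0.94016609 -2.63547787  5.77261666] [-0.55293334  0.09635735 -0.02477966] 0.011271714807189021
```

View pics/w10z.png

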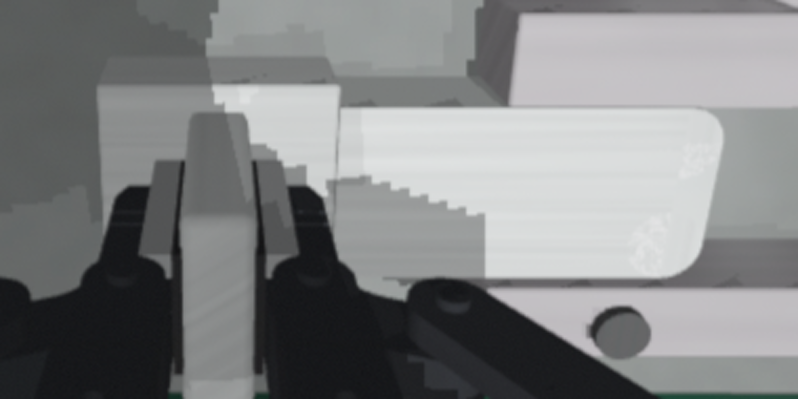

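The narrow end is in the lane without binding. Loosen the grip to a cage and push on to just short of the stop.

Call:
carry_out:
  steps:
    - [0, 0, -0.001, 0, 0, 0, 20]
    - [0, 0, -0.001, 0, 0, 0, 20]
    - [0.005, 0, -0.001, 0, 0, 0, 20]
    - [0.01, 0, -0.001, 0, 0, 0, 20]
    - [0.016, 0, -0.001, 0, 0, 0, 20]
    - [0.022, 0, -0.001, 0, 0, 0, 20]
    - [0.028, 0, -0.001, 0, 0, 0, 20]
    - [0.031, 0, -0.001, 0, 0, 0, 20]

```text
t: 10.7
tool_pos: [0.5958, 0.063, 0.0492]
tool_rot: [-0.0, 0.743, 0.67, 0.0]
ft_force: [-0.6, -1.5, -0.9]
opening: 0.0171
```

```bash
python3 - <<'E'
from h import *
snap('wrist','w11')
s=arm.observe();print(s['t'],s['tool_pos'],s['tool_rot'],s['ft_force'],s['ft_torque'],s['opening'])
S=load('w11')
im=cv2.resize(S['im'][190:380,180:560],None,fx=2.1,fy=2.1,interpolation=cv2.INTER_CUBIC);cv2.imwrite('pics/w11z.png',im[:,:,::-1])
E
```

```text
10.75 [0.59587397 0.06341566 0.04923939] [-3.17279849e-04  7.42588611e-01  6.69747690e-01  2.94871335e-04] [-0.29054977  0.01981621 -0.31810639] [ 0.03019723 -0.013474    0.05783335] 0.01703636675657285
```

View pics/w11z.png

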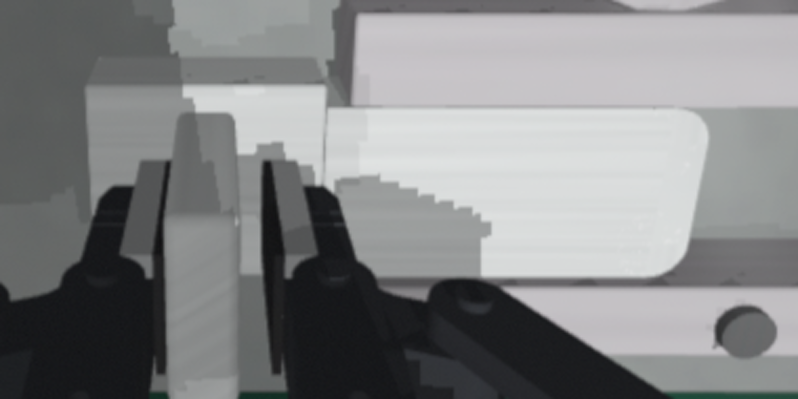

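About 5.5 mm remains (shoulder at zoom x≈326, rail end ≈352). Creep.

Call:
carry_out:
  steps:
    - [0.001, 0, 0, 0, 0, 0, 20]
    - [0.002, 0, 0, 0, 0, 0, 20]
    - [0.003, 0, 0, 0, 0, 0, 20]
    - [0.004, 0, 0, 0, 0, 0, 20]
    - [0.0045, 0, 0, 0, 0, 0, 20]
    - [0.005, 0, 0, 0, 0, 0, 20]
    - [0.0055, 0, 0, 0, 0, 0, 20]
    - [0.006, 0, 0, 0, 0, 0, 20]

```text
t: 11.42
tool_pos: [0.5965, 0.0671, 0.0494]
tool_rot: [0.0, 0.743, 0.669, 0.0]
ft_force: [-1.0, -3.4, 0.9]
opening: 0.0172
```

```bash
python3 - <<'E'
from h import *
snap('wrist','w12')
s=arm.observe();print(s['t'],s['tool_pos'],s['tool_rot'],s['ft_force'],s['ft_torque'],s['opening'])
S=load('w12')
im=cv2.resize(S['im'][190:380,180:560],None,fx=2.1,fy=2.1,interpolation=cv2.INTER_CUBIC);cv2.imwrite('pics/w12z.png',im[:,:,::-1])
E
```

```text
11.4667 [0.59653678 0.06731006 0.04937398] [7.03294122e-05 7.43238658e-01 6.69026374e-01 5.59039968e-05] [-0.53805768 -2.41770082  1.40519204] [-0.56349861  0.06861873 -0.05990205] 0.017611012113955462
```

View pics/w12z.png

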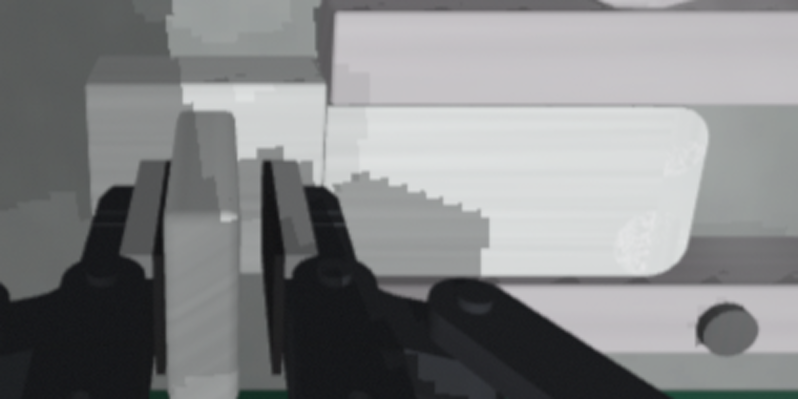

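Call:
carry_out:
  steps:
    - [0.0003, 0, 0, 0, 0, 0, 20]
    - [0.0006, 0, 0, 0, 0, 0, 20]
    - [0.0009, 0, 0, 0, 0, 0, 20]
    - [0.0012, 0, 0, 0, 0, 0, 20]
    - [0.0015, 0, 0, 0, 0, 0, 20]
    - [0.0018, 0, 0, 0, 0, 0, 20]
    - [0.0018, 0, 0, 0, 0, 0, 20]
    - [0.0018, 0, 0, 0, 0, 0, 20]

```text
t: 12.13
tool_pos: [0.5966, 0.0675, 0.0494]
tool_rot: [0.001, 0.744, 0.669, -0.001]
ft_force: [-0.5, -8.5, 3.1]
opening: 0.0169
```

```bash
python3 - <<'E'
from h import *
snap('wrist','w13')
s=arm.observe();print(s['t'],s['tool_pos'],s['tool_rot'],s['ft_force'],s['ft_torque'],s['opening'])
S=load('w13')
im=cv2.resize(S['im'][190:380,180:560],None,fx=2.1,fy=2.1,interpolation=cv2.INTER_CUBIC);cv2.imwrite('pics/w13z.png',im[:,:,::-1])
E
```

```text
12.1833 [0.59662125 0.06746081 0.04939386] [ 5.36706993e-04  7.43644196e-01  6.68575123e-01 -5.71241104e-04] [-0.2343337  -6.81523093  2.56559649] [-1.39669341e+00  1.61620657e-01  1.01540053e-03] 0.01758422029515885
```

View pics/w13z.png

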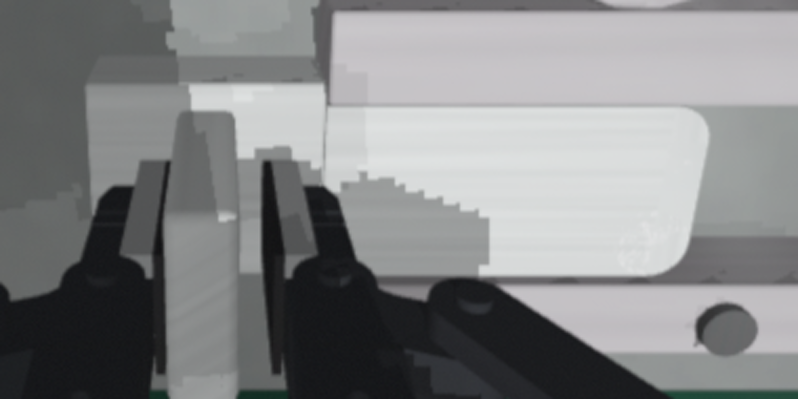

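```bash
python3 - <<'E'
from h import *
S=load('w13');k=2.1
X=np.array([np.cos(-.105),np.sin(-.105)]);Y=np.array([-X[1],X[0]]);o=np.array([.5805,.091])
q=lambda x,y:(180+(x+.5)/k-.5,190+(y+.5)/k-.5)
for n,x,y,z in[('shoulder top',326,84,.04),('shoulder in',326,106,.04),('rail end in',332,104,.042),('rail end out',334,12,.042),('rail far',790,104,.042)]:
    w=onz(S,*q(x,y),z)[:2]-o;print(n,w@X*1e3,w@Y*1e3)
g=cv2.cvtColor(S['im'],cv2.COLOR_RGB2GRAY)
for v in(228,234,238,245): print(v,list(map(int,g[v,325:350])))
im=cv2.resize(S['im'][215:260,310:370],None,fx=12,fy=12,interpolation=cv2.INTER_NEAREST);cv2.imwrite('pics/w13y.png',im[:,:,::-1])
E
```

```text
shoulder top -3.6413581763315674 -0.9244596215786989
shoulder in 1.179249886005653 -0.7341032646250553
rail end in -0.041857971840859654 0.1795180019042289
rail end out -19.35750698675097 -0.2352364367307194
rail far 0.052557276542605766 93.24879964185006
228 [124, 125, 125, 125, 125, 125, 125, 124, 118, 111, 97, 104, 154, 174, 183, 185, 185, 185, 185, 185, 185, 185, 185, 185, 185]
234 [209, 209, 208, 209, 208, 208, 208, 208, 206, 181, 131, 119, 160, 177, 183, 185, 185, 185, 185, 185, 185, 185, 185, 185, 185]
238 [211, 211, 211, 211, 211, 211, 211, 211, 209, 193, 140, 121, 156, 175, 180, 181, 181, 181, 181, 181, 181, 181, 181, 182, 181]
245 [208, 208, 208, 208, 207, 208, 208, 207, 204, 191, 174, 199, 207, 207, 207, 207, 207, 207, 207, 207, 207, 207, 207, 207, 207]
```

View pics/w13y.png

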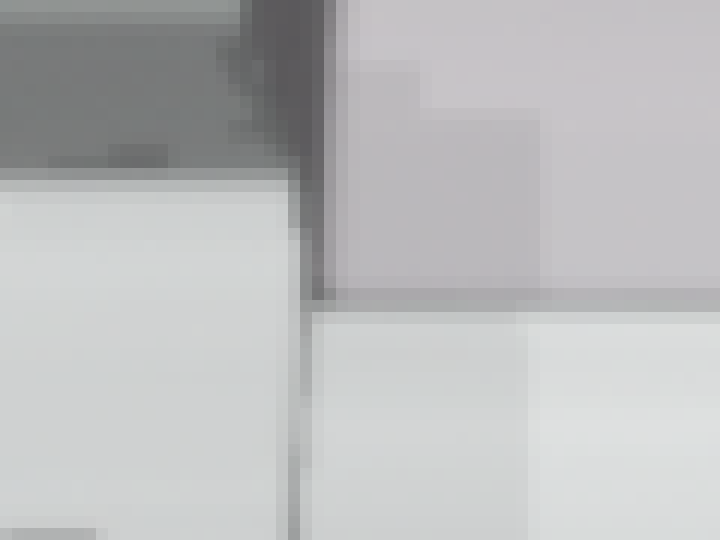

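The shoulder bears on the rail's end: 8.5 N reaction with only 0.15 mm further travel, and only a thin sliver of the taller rail's end face visible. Release and lift; measure the lock grip.

Call:
carry_out:
  steps:
    - [-0.002, 0, 0, 0, 0, 0, 30]
    - [-0.002, 0, 0, 0, 0, 0, 50]
    - [-0.002, 0, 0, 0, 0, 0, 80]
    - [-0.002, 0, 0, 0, 0, 0, 80]
    - [-0.002, 0, -0.02, 0, 0, 0, 80]
    - [-0.002, 0, -0.05, 0, 0, 0, 80]
    - [-0.002, 0, -0.08, 0, 0, 0, 80]
    - [-0.002, 0, -0.11, 0, 0, 0, 80]

```text
t: 12.85
tool_pos: [0.5961, 0.0676, 0.1604]
tool_rot: [-0.0, 0.743, 0.669, -0.0]
ft_force: [0.3, -0.7, -0.4]
opening: 0.0686
```

```bash
python3 - <<'E'
from h import *
np.set_printoptions(precision=4,suppress=True)
s=arm.observe();print(s['t'],s['tool_pos'],s['tool_rot'],s['ft_force'],s['opening'],s['joint_positions'])
snap('wrist','w14')
S=load('w6')
im=cv2.resize(S['im'][55:125,165:365],None,fx=4,fy=4,interpolation=cv2.INTER_CUBIC);cv2.imwrite('pics/w6l.png',im[:,:,::-1])
X=np.array([np.cos(-.105),np.sin(-.105)]);Y=np.array([-X[1],X[0]]);o=np.array([.5805,.091])
p=onz(S,228,89,.072);print(p,(p[:2]-o)@X,(p[:2]-o)@Y)
print(np.median(cloud(S)[84:94,212:246].reshape(-1,3),0))
E
```

```text
12.85 [0.5961 0.0676 0.1604] [-0.0003  0.743   0.6693 -0.0002] [ 0.3423 -0.7063 -0.4466] 0.0685931244180454 [-0.3004  0.4596  0.1397  1.7312 -0.0761  0.9567  1.3353]
[ 0.458  -0.0459  0.072 ] -0.10743513344770578 -0.14901934316568055
[ 0.4578 -0.0456  0.0718]
```

View pics/w6l.png

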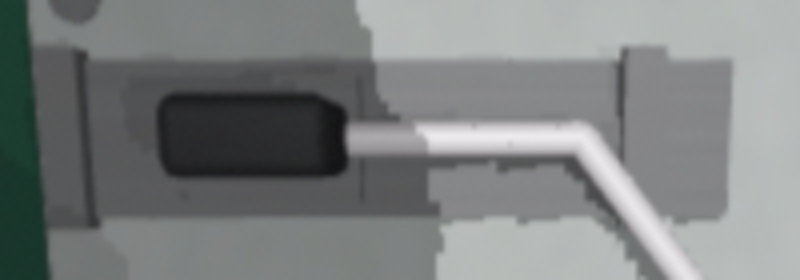

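View pics/w14.png

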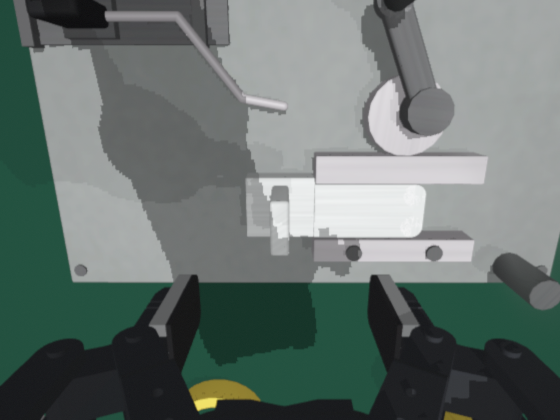

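Released gauge remains flush at the mouth (shoulder/rail end both at column ~315). Lock grip measured at (0.458, -0.046), top 0.072 (depth agrees), lock joint ≈ 0.020. Move above it.

Call:
carry_out:
  steps:
    - [-0.02, -0.02, 0, 0, 0, 0, 80]
    - [-0.04, -0.04, 0, 0, 0, 0, 80]
    - [-0.06, -0.06, 0, 0, 0, 0, 80]
    - [-0.08, -0.08, 0, 0, 0, 0, 80]
    - [-0.1, -0.1, 0, 0, 0, 0, 80]
    - [-0.12, -0.12, 0, 0, 0, 0, 80]
    - [-0.127, -0.1255, 0, 0, 0, 0, 80]
    - [-0.127, -0.1255, 0, 0, 0, 0, 80]

```text
t: 13.57
tool_pos: [0.4567, -0.0475, 0.1594]
tool_rot: [-0.0, 0.744, 0.668, -0.0]
ft_force: [0.1, 0.8, 0.3]
opening: 0.0684
```

```bash
python3 - <<'E'
from h import *
np.set_printoptions(precision=4,suppress=True)
s=arm.observe();print(s['t'],s['tool_pos'],s['tool_rot'],s['joint_positions'])
snap('wrist','w15');S=load('w15');print(proj(S,[.458,-.046,.072]))
E
```

```text
13.5667 [ 0.4567 -0.0475  0.1594] [-0.0002  0.7441  0.6681 -0.0002] [-0.1496  0.2488  0.1652  2.0647 -0.0547  0.8326  1.5107]
[288.0497 222.7203]
```

View pics/w15.png

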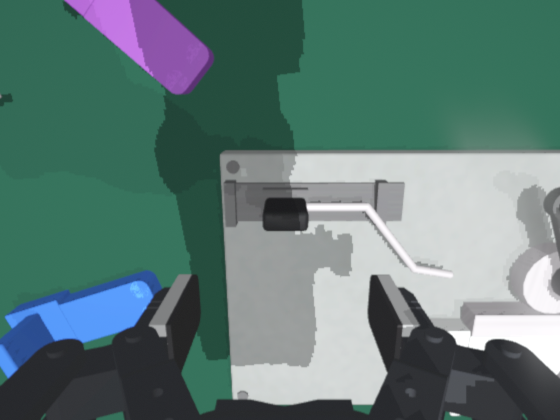

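Grip top at ~(286,216), near prediction; blue and purple pieces are clear of the fingers' path. Descend and cage the grip.

Call:
carry_out:
  steps:
    - [0, 0, 0.025, 0, 0, 0, 80]
    - [0, 0, 0.05, 0, 0, 0, 80]
    - [0, 0, 0.075, 0, 0, 0, 80]
    - [0, 0, 0.095, 0, 0, 0, 80]
    - [0, 0, 0.106, 0, 0, 0, 80]
    - [0, 0, 0.106, 0, 0, 0, 60]
    - [0, 0, 0.106, 0, 0, 0, 45]
    - [0, 0, 0.106, 0, 0, 0, 45]

```text
t: 14.28
tool_pos: [0.4596, -0.0453, 0.0538]
tool_rot: [0.0, 0.743, 0.669, 0.001]
ft_force: [-0.6, -0.6, 0.8]
opening: 0.0387
```

```bash
python3 - <<'E'
from h import *
np.set_printoptions(precision=4,suppress=True)
s=arm.observe();print(s['t'],s['tool_pos'],s['tool_rot'],s['ft_force'],s['opening'])
snap('wrist','w16')
E
```

```text
14.2833 [ 0.4596 -0.0453  0.0538] [0.0003 0.7429 0.6694 0.0005] [-0.5815 -0.5872  0.7534] 0.0386547042503614
```

View pics/w16.png

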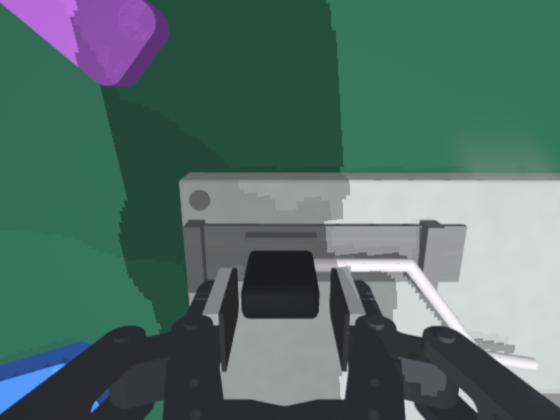

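The grip is caged between the pads. Push +y 48 mm.

Call:
carry_out:
  steps:
    - [0.006, 0, 0, 0, 0, 0, 45]
    - [0.012, 0, 0, 0, 0, 0, 45]
    - [0.018, 0, 0, 0, 0, 0, 45]
    - [0.024, 0, 0, 0, 0, 0, 45]
    - [0.03, 0, 0, 0, 0, 0, 45]
    - [0.036, 0, 0, 0, 0, 0, 45]
    - [0.042, 0, 0, 0, 0, 0, 45]
    - [0.048, 0, 0, 0, 0, 0, 45]

```text
t: 15.0
tool_pos: [0.4634, 0.0024, 0.0533]
tool_rot: [0.0, 0.743, 0.669, 0.0]
ft_force: [0.9, -1.5, 1.2]
opening: 0.0384
```

Call:
carry_out:
  steps:
    - [0.001, 0, 0, 0, 0, 0, 45]
    - [0.002, 0, 0, 0, 0, 0, 45]
    - [0.003, 0, 0, 0, 0, 0, 45]
    - [0.004, 0, 0, 0, 0, 0, 45]
    - [0.005, 0, 0, 0, 0, 0, 45]
    - [0.005, 0, 0, 0, 0, 0, 45]
    - [0.006, 0, 0, 0, 0, 0, 45]
    - [0.006, 0, 0, 0, 0, 0, 45]

```text
t: 15.67
tool_pos: [0.4639, 0.0077, 0.0533]
tool_rot: [-0.0, 0.743, 0.669, -0.0]
ft_force: [0.6, -2.3, 0.0]
opening: 0.0383
```

```bash
python3 - <<'E'
from h import *
np.set_printoptions(precision=4,suppress=True)
s=arm.observe();print(s['t'],s['tool_pos'],s['ft_force'],s['opening'])
snap('wrist','w17')
E
```

```text
15.6667 [0.4639 0.0077 0.0533] [ 0.627  -2.3427  0.0239] 0.03832390478790526
```

View pics/w17.png

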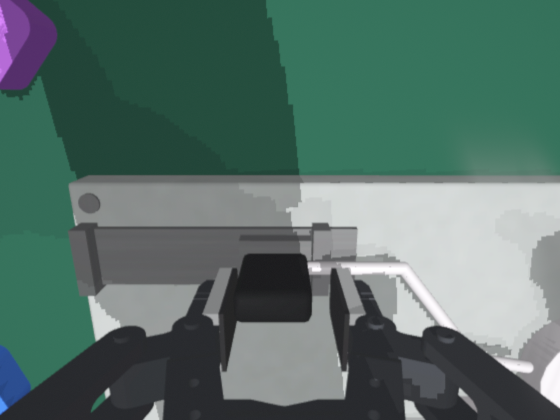

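Only friction (2.3 N) so far; keep creeping.

Call:
carry_out:
  steps:
    - [0.0005, 0, 0, 0, 0, 0, 45]
    - [0.001, 0, 0, 0, 0, 0, 45]
    - [0.0015, 0, 0, 0, 0, 0, 45]
    - [0.002, 0, 0, 0, 0, 0, 45]
    - [0.0025, 0, 0, 0, 0, 0, 45]
    - [0.003, 0, 0, 0, 0, 0, 45]
    - [0.003, 0, 0, 0, 0, 0, 45]
    - [0.003, 0, 0, 0, 0, 0, 45]

```text
t: 16.38
tool_pos: [0.4639, 0.008, 0.0532]
tool_rot: [0.001, 0.744, 0.668, -0.001]
ft_force: [0.1, -12.9, 0.6]
opening: 0.0383
```

Call:
carry_out:
  steps:
    - [0.0005, 0, 0, 0, 0, 0, 45]
    - [0.001, 0, 0, 0, 0, 0, 45]
    - [0.0015, 0, 0, 0, 0, 0, 45]
    - [0.002, 0, 0, 0, 0, 0, 45]
    - [0.002, 0, 0, 0, 0, 0, 45]
    - [0.002, 0, 0, 0, 0, 0, 45]
    - [0.002, 0, 0, 0, 0, 0, 45]
    - [0.002, 0, 0, 0, 0, 0, 45]

```text
t: 17.05
tool_pos: [0.464, 0.0082, 0.0532]
tool_rot: [0.001, 0.745, 0.667, -0.002]
ft_force: [-0.2, -18.8, 1.9]
opening: 0.0386
```

The force rose to 19 N with no further travel: end stop. Back off, release, lift and check.

Call:
carry_out:
  steps:
    - [-0.005, 0, 0, 0, 0, 0, 50]
    - [-0.008, 0, 0, 0, 0, 0, 70]
    - [-0.005, 0, 0, 0, 0, 0, 80]
    - [-0.003, 0, -0.02, 0, 0, 0, 80]
    - [-0.003, 0, -0.05, 0, 0, 0, 80]
    - [-0.003, 0, -0.08, 0, 0, 0, 80]
    - [-0.003, 0, -0.115, 0, 0, 0, 80]
    - [-0.003, 0, -0.15, 0, 0, 0, 80]

```text
t: 17.72
tool_pos: [0.4636, 0.0107, 0.2048]
tool_rot: [-0.0, 0.743, 0.67, -0.0]
ft_force: [1.4, 0.4, 0.5]
opening: 0.0681
```

Call:
carry_out:
  steps:
    - [0.02, 0.01, 0, 0, 0, 0, 80]
    - [0.04, 0.02, 0, 0, 0, 0, 80]
    - [0.06, 0.03, 0, 0, 0, 0, 80]
    - [0.08, 0.04, 0, 0, 0, 0, 80]
    - [0.1, 0.05, 0, 0, 0, 0, 80]
    - [0.1, 0.06, 0, 0, 0, 0, 80]
    - [0.1, 0.06, 0, 0, 0, 0, 80]
    - [0.1, 0.06, 0, 0, 0, 0, 80]

```text
t: 18.38
tool_pos: [0.534, 0.1028, 0.203]
tool_rot: [-0.0, 0.743, 0.669, -0.0]
ft_force: [-0.6, -0.2, -0.4]
opening: 0.0681
```

```bash
python3 - <<'E'
from h import *
np.set_printoptions(precision=4,suppress=True)
s=arm.observe();print(s['t'],s['tool_pos'],s['ft_force'],s['joint_vel'])
snap('wrist','w18');snap('scene','s18')
E
```

```text
18.3833 [0.534  0.1028 0.203 ] [-0.5781 -0.1591 -0.4284] [ 0.0115 -0.0179  0.0099  0.0254  0.0013  0.0005 -0.0012]
```

View pics/w18.png

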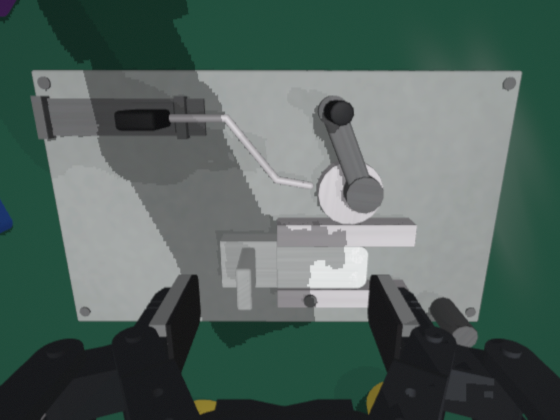

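View pics/s18.png

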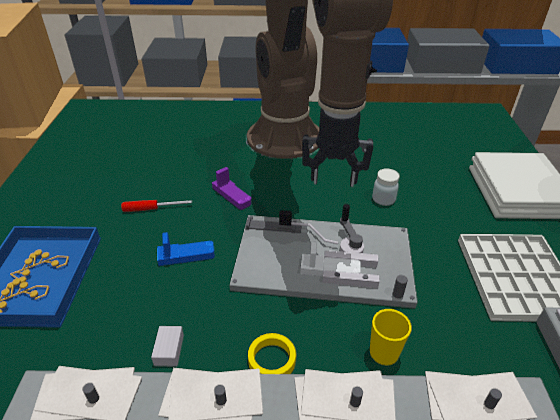

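Numeric final checks: lock position, seat, gap.

```bash
python3 - <<'E'
from h import *
np.set_printoptions(precision=4,suppress=True)
S=load('w18')
X=np.array([np.cos(-.105),np.sin(-.105)]);Y=np.array([-X[1],X[0]]);o=np.array([.5805,.091])
im=cv2.resize(S['im'][210:315,210:425],None,fx=3.7,fy=3.7,interpolation=cv2.INTER_CUBIC);cv2.imwrite('pics/w18z.png',im[:,:,::-1])
g=cv2.cvtColor(S['im'],cv2.COLOR_RGB2GRAY)
m=(g<45)&(np.mgrid[:420,:560][0]<150)&(np.mgrid[:420,:560][0]>100)&(np.mgrid[:420,:560][1]>105)&(np.mgrid[:420,:560][1]<175)
v,u=np.nonzero(m);print(u.min(),u.max(),v.min(),v.max())
C=cloud(S);top=m&(C[...,2]>.069)&(C[...,2]<.075);P=C[top];c=(P.min(0)+P.max(0))/2;print('lock grip',c,((c[:2]-o)@X),((c[:2]-o)@Y))
p=onz(S,340,112,.1);r=p[:2]-[.5379,.1659];print('crank',p,np.degrees(np.arctan2(r[1],r[0]))+6.0)
E
```

```text
114 170 109 130
lock grip [0.4625 0.0028 0.0714] -0.1081520820854995 -0.10009884666289842
crank [0.4707 0.1439 0.1   ] -155.9137372725097
```

View pics/w18z.png

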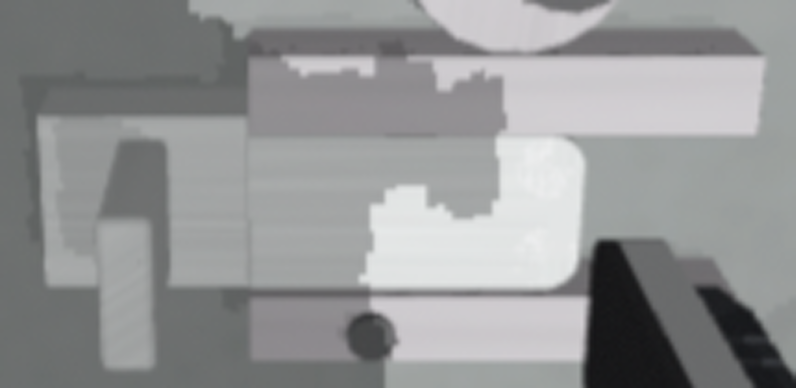

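The shoulder is flush with the rail's end, the lock grip is at fixture y = -100.1 mm (joint 0.070), and the crank is unchanged. Handing in.

```bash
python3 -c "
from bench import arm
print(arm.job_done(), arm.observe()['t'])"
```

```text
the job is handed in; nothing more can be done
the job is handed in; nothing more can be done
```

The job is done and handed in, at about 18.5 s of the 72 s allowed.

- **Gap:** I swung the crank to about 1.45 rad, which narrowed the gap from about 51.5 mm to about 42.6 mm. Separate readings ranged from 42.4 to 42.8 mm. The bars' known thicknesses measured about 2–3% small, so the true gap may be nearer 43.5 mm, still well between 40 and 45 mm.
- **Gauge:** I straightened it and slid it in narrow end first. Its shoulder stopped at the rail's end with about 8.5 N and almost no further travel. The last picture, after release, shows the shoulder level with the rail's end, though the last view before release had put it about 0.5–1 mm short.
- **Lock:** I pushed the grip to its end stop, where the force rose to 19 N with no further travel. The camera then put it at fixture y = -100.1 mm, which is a joint value of 0.070.
- **After locking:** The crank read 204.1°, against 203.2° before, which is within measuring error.
- **Other things on the bench:** The magnet, jar, screwdriver and both look-alikes look unmoved in the last scene picture. I checked that by eye only. No check failed.

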